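Index the copy stand upright and stand the gold drive on it

TASK

Get the copy stand ready for the gold drive's photo: its clip board has been left locked one hole askew, so pull the red spring plunger, swing the board to the next hole, where the clip is straight up the slope and the ledge level, and let the plunger snap fully home. Then take the gold drive and lay it flat on the board, in the middle of its width, standing on the ledge with the plug end pointing straight up the slope towards the clip, let go, and leave the other things where they are.

Things in the scene. Friction and masses are not known exactly. Their poses are not given: they have to be found in the camera images.
- stand: Copy stand, fixed: slate foot 215 x 170 mm, raked post, aluminium index sector with 5 holes. Origin on the floor below the pivot point; z up, x the level direction in which the board's face rises, y left. Pivot axis: through (0, 0, 120 mm), along (-sin25deg, 0, cos25deg) in this frame. The board's plane is square to it and climbs 25 degrees towards +x.
- board_face (a point): The board's face at the pivot, 8 mm along the pivot axis from the stand's pivot point. Board: grey metal, dark sheet, 182 x 150 x 5 mm. Axes turn with the board: x up the board to the clip, y left, z out of the face. Board spans x -87 to 95, y -75 to 75 mm. Steel clip with a navy stick pinched in it: x 60 to 141, |y| < 35 mm, up to 27 mm above the face. Plunger axis: x 0, y -97 mm.
- ledge (a point): Middle of the ledge, on the board's face: the inner side of a steel bar across the board's lower edge, at x -83 mm, y 0 from board_face, same axes. The bar is 130 mm wide, 5 mm thick and stands 14 mm above the face.
- board (a joint): Turn of the board about its z in rad, anticlockwise positive seen from above. 0 = upright: clip straight up the slope, ledge level. Holes at -1.047, -0.524, 0, 0.524, 1.047. Starts locked at 0.524, so it must turn clockwise by 0.524: the knob goes down the slope. Friction of 0.12 N m keeps it where it is left. Play with the plunger home: about 0.01 each way.
- knob (a point): Middle of the red fluted plunger knob, on an ear at the board's right edge (ear level with the board's face). Knob 28 mm across, reaching 16 mm below and 14 mm above this point along z, the plunger axis, out of the board. With the pin home this point is 32 mm above the ear. Below it: 12 mm stem; sleeve and nut 26 mm across, 14 mm high on the ear. Round: it may turn in the fingers.
- plunger (a joint): How far the plunger is pulled out along its axis, m: 0 = fully home, 0.014 = stop. The spring pushes home with 7 N at 0, 15 N at the stop. Pin 9 mm thick with a chamfered nose; holes 11 mm. It is clear of a hole at 0.009 and rests on the sector at 0.009 if let go between holes; pushed along so, it snaps to 0 when it meets a hole.
- drive: Gold-coloured metal portable drive, loose, 90 to 180 g: case 86 x 44 x 16 mm (x, y, z), and a steel plug 18 x 24 x 8 mm that sticks out of the +x end, 104 mm over all. Dark band at the -x end, cream label on top. Origin in the middle of the underside of the case; x towards the plug, z up.
- drive_mid (a point): Middle of the drive's case, 8 mm above its underside; same axes as the drive.
- drive_plug (a point): End of the drive's plug, 61 mm along the drive's x from the middle of the case.
- bamboo_stick: Bystander: bamboo-cased memory stick 82 x 28 x 14 mm with a steel plug, loose on the drawer floor. Origin at the underside.
- eraser: Bystander: hard cream plastic eraser with a blue sleeve, 68 x 30 x 16 mm, loose. Origin at the underside.
- bowl: Bystander: red ceramic bowl, 124 mm across, 46 mm high, loose. Origin at the underside.
- tape_roll: Bystander: roll of tape lying flat, 84 mm across, 24 mm high, loose. Origin at the underside.
- stapler: Bystander: teal stapler 135 x 34 x 55 mm, loose. Origin at the underside.
- highlighter: Bystander: flat yellow highlighter with dark cap, 110 x 25 x 16 mm, loose. Origin at the underside.
There are look-alikes about, which are no part of the job. Several things have the shape of the drive; the one meant has the colours described above.

How it is judged:
On the way, in this order (a step that is already met when the one before it is completed fails the run):
1. the plunger is pulled out of its hole (value of joint plunger above 0.0085 m), for 0.1 s.
2. the board is upright and the plunger has snapped fully home (value of joint board between -0.035 and 0.035 rad and value of joint plunger below 0.002 m), for 0.2 s.
3. the drive is on the board, foot on the ledge, plug up the slope (x of drive_mid in the frame of board_face between -0.05 and -0.03 m and z of drive_mid in the frame of board_face below 0.014 m and x of drive_plug in the frame of board_face above 0.01 m), for 0.2 s.
At the end, for the whole second after the job is handed in: Board within 2 degrees of upright, plunger home within 2 mm. Drive at rest and let go, flat on the board (9 degrees, 6 mm), foot end within 10 mm of the ledge, within 30 mm of the middle of the board's width, plug end up the board within 15 degrees (all of step 2 and all of step 3 and y of drive_mid in the frame of board_face between -0.03 and 0.03 m and z of drive_mid in the frame of board_face above 0.003 m and angle between the x axis of drive and the x axis of board_face, either way round below 0.26 rad and angle between the z axis of drive and the z axis of board_face, either way round below 0.15 rad and linear speed of drive below 0.02 m/s); the robot touches nothing.
It fails at once if a bystander was shoved more than 30 mm (distance of any of bamboo_stick, eraser, bowl, tape_roll, stapler, highlighter from where it was at the start of the episode above 0.03 m).
It also fails if it takes over 61 s, if anything falls off the work surface, if the arm or the gripper's body presses on something with over 40 N, if the wrist force passes 120 N, or if a joint passes its speed limit or range.

ROBOT

A 6-joint arm with a two-finger parallel gripper is mounted at the origin on the work surface. World frame = base frame: x ahead of the robot, y to its left, z up, the work surface at z = 0. Lengths are in m, angles in rad, forces in N, time in s.
With the tool pointing down it reaches from about 0.35 to 0.975 m from the base axis. Payload 4.9 kg.
Tool frame: the origin (TCP) lies midway between the tips of the shut fingers; the grasp point (between the pads) lies 19 mm behind it; x points along the fingers, z is the direction in which the jaws open and shut, and the axes are right-handed (so a half turn about x gives the same grasp; the last joint's range is limited). The gripper opens to 85 mm and grips with 20 to 120 N. Pads are 22 mm wide; open, the fingers measure 114 mm over their backs; the gripper's body (76 mm by 85 mm) begins 54 mm behind the grasp point. The pads swing forward as they close: fully open they stand 13 mm farther back than shut.
Start: joints at [1.024, 0.053, 1.613, -0, 1.476, -0.119], TCP at [0.259, 0.569, 0.209] pointing down, gripper open.
Joint ranges: [-3.01, 3.01], [-1.01, 2.22], [0.06, 2.58], [-1.02, 4.17], [0.09, 2.62], [-3.14, 3.14]. Speed limits (rad/s): [2.57, 2.57, 3.14, 3.14, 3.14, 3.14].

INTERFACE

Orientations are given as a unit quaternion [w, x, y, z].
In Python, from plant import state, cams, workorder, nets gives the robot as it stands.
- The arm moves only by the tool play_rows, never from a script. Its argument "motion" is a list of rows, each a list of 3 entries, a list of its own where there are three numbers: the closure, from -1 (fully open) to 1 (shut), then the shift along the world's x, y, z in m, then the turn about the world's z in rad. A call has 1 to 5 rows; each row is the pose to reach, as a shift and turn from the pose commanded when the call began; what a row does not reach only later rows make up. A row lasts 1/10 s, in which the tool goes at most 50 mm and 8.59 degrees, less where a joint would pass 70% of its speed; a pose out of reach is approached as far as the arm can. A call with a gripper value outside its range is refused whole. The fingers move at their own pace and stop on an object; the grip force is fixed at half the most. Time passes only in rows, so rows that repeat a pose let the fingers close. It gives the time, the measured TCP pose, the force and the opening at its end, in the units of the state.
- state(): the state, without advancing time (a new reading comes with each control period).
- cams.grab_frame(name): name is "scene" or "top" or "wrist"; returns (picture, depth): 384x512x3 uint8, red, green, blue; 384x512 float32, m along the optical axis (not along the pixel's ray), 0 where there is no reading.
- cams.camera_info(name): a dict with "K" (3x3 intrinsics, pixels), "rvec" (rotation vector, rad) and "tvec" (3), from world to camera coordinates, as OpenCV has them. Camera axes: x right, y down, z forward; pixel columns grow to the right and rows downward; lengths in m; the calibration is good to about 2 mm. A picture is of the moment at which its call begins: read the wrist's pose just before it. camera_info takes no time and is no camera call; for the wrist camera it gives the pose at the moment of the call.
- workorder.job_done(): hands the job in, once; it reports no verdict.
Trained networks look in the newest picture that a camera, given by its name, has taken for a name from the list of things; names that differ only in an ending like _2 or _b are one class to them, and where a whole thing is asked for, a point or a joint stands for the part that bears it (a point fixed in the world has none). Each returns a list of dicts, best first, with "score" (0 to 1); they miss things now and then, are a little off and sometimes report something else, mostly with a low value. They report only what shows in the picture. A call takes as long as a camera call. They do not tell look-alikes from the thing itself.
- nets.recognise(camera, target): "at" ([x, y, z] in m, in world coordinates, good to about 4 mm: the middle of the surface that is visible of it).
- nets.landmark_of(camera, target): "at" ([x, y, z] in m, in world coordinates, good to about 4 mm: a listed point, or the origin of a listed thing).
The state is a dict: "time": time; "joint_pos": joint angles; "joint_vel": joint speeds; "joint_efforts": joint torques, N m; "tool_pos": TCP position; "tool_rot": TCP orientation; "contact_force": force on the tool from outside, world axes, zero at the start; "ft_torque": the same for the moment, N m; "gripper_width": opening from 0.0 (shut) to 1.0 (fully open).
Only numpy, scipy, OpenCV 4.12 (cv2) and the standard library are available. Lean on these libraries where they do the work, as an engineer would, in place of code of your own. Each camera call takes 0.05 s, during which the arm holds its last target.

## Working session

There is one attempt and no reset: what is moved stays moved. The work goes in short steps, Python scripts to look and compute and a tool call to move; the robot and the scene stay as the last step left them, time stands still between calls to the robot, and variables do not carry over. Pictures are saved under pics/ and viewed, and the job is handed in when it is done.

Besides the shell and the picture viewer there is one more tool, called after "Emit:" by a JSON object that holds its "fn" and its "kwargs", one argument or row to a line. play_rows: Moves the arm, as the interface text tells. Its arguments: {"type":"object","properties":{"motion":{"type":"array","items":{"type":"array"}}},"required":["motion"]}

```bash
ls; mkdir -p pics
python3 - <<'E'
from plant import state,cams,workorder,nets
import cv2
s=state()
for k,v in s.items(): print(k,v)
for c in ["scene","top"]:
    p,d=cams.grab_frame(c)
    cv2.imwrite(f"pics/{c}0.png",p[:,:,::-1]); print(c,cams.camera_info(c))
    for t in ["knob","board_face","ledge","drive","drive_plug","stand"]:
        print(c,t,[(round(r['score'],2),[round(float(x),3) for x in r['at']]) for r in nets.landmark_of(c,t)])
print(state()['time'])
E
```

```text
pics
time 0.0
joint_pos [ 1.02400648e+00  5.33487760e-02  1.61427140e+00  2.91935406e-07
  1.47602781e+00 -1.19009409e-01]
joint_vel [0.0010931  0.00167429 0.00033478 0.0009818  0.00014326 0.00033764]
joint_efforts [ 1.99218761e-03 -3.93693030e+01 -3.70174062e+01 -7.50699019e-05
  7.33627821e-03  9.24059634e-06]
tool_pos [0.25893856 0.5681049  0.20778159]
tool_rot [ 0.59408392 -0.38279215  0.59539109  0.38215692]
contact_force [ 1.88372121e-01 -3.63344421e-04 -5.53857156e-01]
ft_torque [0.02004909 0.00801682 0.00627376]
gripper_width 1.0010088234332517
scene {'K': array([[401.20732685,   0.        , 249.20804814],
       [  0.        , 401.20732685, 188.74384126],
       [  0.        ,   0.        ,   1.        ]]), 'rvec': array([ 1.13484294,  2.59376727, -0.73120085]), 'tvec': array([ 0.41420241, -0.27541377,  1.3457545 ])}
scene knob [(0.51, [0.629, -0.242, 0.174]), (0.4, [0.738, 0.164, 0.003])]
scene board_face [(0.62, [0.742, 0.165, 0.002]), (0.56, [0.616, -0.155, 0.125])]
scene ledge [(0.93, [0.541, -0.177, 0.095]), (0.32, [0.488, 0.293, -0.001])]
scene drive [(0.93, [0.482, 0.
[... 362 characters left out ...]
[  0.        , 403.57824216, 192.5567581 ],
       [  0.        ,   0.        ,   1.        ]]), 'rvec': array([ 2.12652679, -2.11344015,  0.20731073]), 'tvec': array([-0.02965129,  0.55452796,  1.30717943])}
top knob [(0.72, [0.742, 0.169, -0.001]), (0.65, [0.633, -0.243, 0.175]), (0.26, [0.621, -0.157, -0.004])]
top board_face [(0.93, [0.619, -0.152, 0.127])]
top ledge [(0.76, [0.549, -0.18, 0.096])]
top drive [(0.85, [0.334, 0.088, -0.005]), (0.68, [0.449, -0.019, 0.002]), (0.56, [0.483, 0.129, -0.001])]
top drive_plug [(0.92, [0.407, -0.063, 0.007]), (0.6, [0.426, 0.159, 0.009]), (0.55, [0.377, 0.136, 0.009]), (0.55, [0.484, 0.126, 0.004])]
top stand [(0.91, [0.622, -0.155, -0.004])]
0.7
```

View pics/scene0.png

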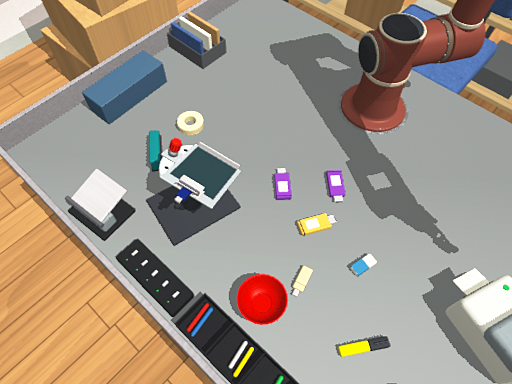

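View pics/top0.png

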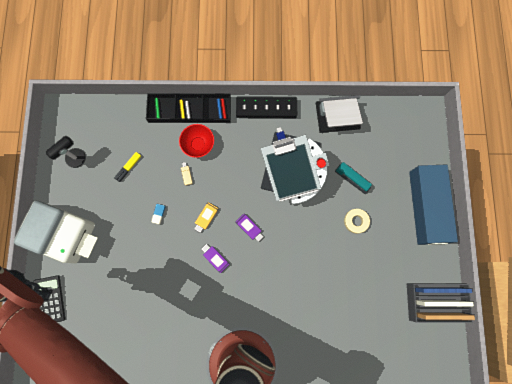

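The scene view shows three drive-shaped things: purple at (282,183), purple at (335,185) and gold at (315,223). The gold one at (315,223) fits the description; in the top view it is at (206,216). The red knob is at scene (175,146) and top (321,163). I'll confirm with an enlarged crop and measure both.

```bash
cat > h.py <<'E'
import numpy as np, cv2
from plant import state,cams,workorder,nets
def cloud(name,pd=None):
    ci=cams.camera_info(name); p,d=pd if pd else cams.grab_frame(name)
    K=ci['K'];R=cv2.Rodrigues(np.array(ci['rvec']))[0];t=np.array(ci['tvec'])
    v,u=np.mgrid[:d.shape[0],:d.shape[1]]
    P=np.stack([(u-K[0,2])/K[0,0]*d,(v-K[1,2])/K[1,1]*d,d],-1)
    return p,d,(P-t)@R
def proj(name,X):
    ci=cams.camera_info(name)
    return cv2.projectPoints(np.array(X,float).reshape(-1,1,3),np.array(ci['rvec']),np.array(ci['tvec']),ci['K'],None)[0][:,0]
c25,s25=np.cos(np.radians(25)),np.sin(np.radians(25))
def Rz(a): return np.array([[np.cos(a),-np.sin(a),0],[np.sin(a),np.cos(a),0],[0,0,1]])
Ry=np.array([[c25,0,-s25],[0,1,0],[s25,0,c25]])
def board(psi,th): return Rz(psi)@Ry@Rz(th)
def bf(S,psi): return np.array([S[0],S[1],.12])+Rz(psi)@Ry@np.array([0,0,.008])
E
python3 - <<'E'
from h import *
for n,w in [("scene",(250,160,380,260)),("top",(170,180,270,280))]:
    p,d,W=cloud(n)
    hsv=cv2.cvtColor(p,cv2.COLOR_RGB2HSV)
    x0,y0,x1,y1=w
    cv2.imwrite(f"pics/{n}_crop.png",cv2.resize(p[y0:y1,x0:x1,::-1],None,fx=5,fy=5,interpolation=cv2.INTER_CUBIC))
    x0,y0,x1,y1=(150,110,250,250) if n=="scene" else (240,115,350,215)
    cv2.imwrite(f"pics/{n}_stand.png",cv2.resize(p[y0:y1,x0:x1,::-1],None,fx=5 if n=="top" else 4,fy=5 if n=="top" else 4,interpolation=cv2.INTER_CUBIC))
    # gold
    m=(hsv[...,0]>15)&(hsv[...,0]<30)&(hsv[...,1]>140)&(hsv[...,2]>120)&(d>0)&(W[...,2]<.03)&(W[...,2]>.008)
    m&=(np.hypot(W[...,0]-.48,W[...,1]-.13)<.07)
    q=W[m]; r=cv2.minAreaRect((q[:,:2]*1000).astype(np.float32)); print(n,'gold',m.sum(),q.mean(0).round(3),r)
    m=((hsv[...,0]<8)|(hsv[...,0]>172))&(hsv[...,1]>150)&(hsv[...,2]>80)&(d>0)&(np.hypot(W[...,0]-.63,W[...,1]+.243)<.05)
    q=W[m]; print(n,'red',m.sum(),q.mean(0).round(4),q.min(0).round(3),q.max(0).round(3))
    # board plane: dark sheet
    m=(np.hypot(W[...,0]-.6,W[...,1]+.16)<.04)&(W[...,2]>.07)&(W[...,2]<.17)
    q=W[m]; c=q.mean(0); nrm=np.linalg.svd(q-c)[2][2]; nrm*=np.sign(nrm[2]); print(n,'plane',c.round(4),nrm.round(4),'tilt',np.degrees(np.arccos(nrm[2])),'psi',np.arctan2(-nrm[1],-nrm[0]))
print(state()['time'])
E
```

```text
scene gold 308 [0.486 0.13  0.016] ((486.2452697753906, 127.21151733398438), (43.961917877197266, 83.72167205810547), 59.969459533691406)
scene red 131 [ 0.6327 -0.2382  0.1847] [ 0.615 -0.255  0.167] [ 0.646 -0.228  0.198]
scene plane [ 0.6007 -0.1599  0.1207] [-0.4115  0.1008  0.9058] tilt 25.06358427190936 psi -0.24019547607911573
top gold 197 [0.478 0.13  0.016] ((482.9019775390625, 127.9680404663086), (43.28737258911133, 84.09586334228516), 59.77647018432617)
top red 65 [ 0.6238 -0.2398  0.1885] [ 0.61  -0.252  0.176] [ 0.641 -0.227  0.199]
top plane [ 0.6002 -0.1601  0.12  ] [-0.4197  0.1059  0.9015] tilt 25.647271943548176 psi -0.24719709326353312
0.8
```

View pics/scene_crop.png

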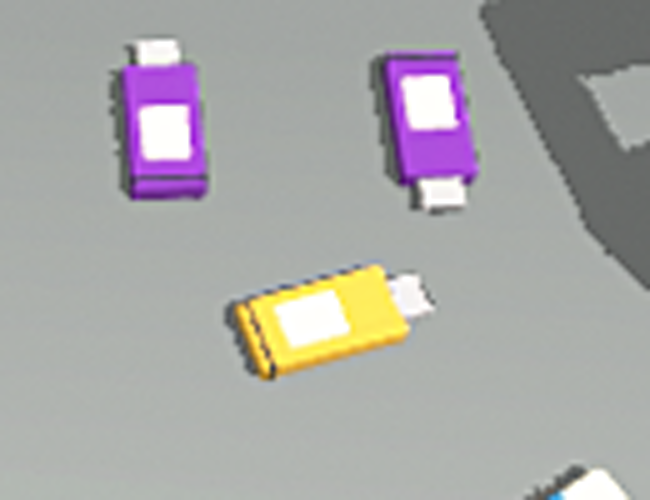

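View pics/top_stand.png

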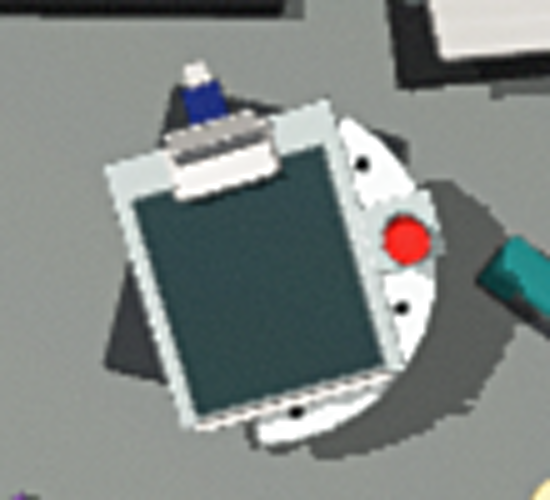

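Run:
```python
from h import *
from scipy.optimize import least_squares
# fit S,psi from net points + knob
obs=[((0,-.097,.032),[.629,-.242,.174]),((0,-.097,.032),[.633,-.243,.175]),((0,0,0),[.616,-.155,.125]),((0,0,0),[.619,-.152,.127]),((-.083,0,0),[.541,-.177,.095]),((-.083,0,0),[.549,-.180,.096])]
f=lambda p:np.concatenate([(bf(p[:2],p[2])+board(p[2],.524)@np.array(a)-np.array(b))/.004 for a,b in obs]+[[(p[2]+.244)/.015]])
r=least_squares(f,[.62,-.154,-.22]); S,psi=r.x[:2],r.x[2]; print(r.x.round(4),r.fun.round(1))
for th in (.524,.25,0): print(th,'knob',(bf(S,psi)+board(psi,th)@[0,-.097,.032]).round(4))
print('drive goal',(bf(S,psi)+board(psi,0)@[-.037,0,.008]).round(4), 'zaxis',board(psi,0)[:,2].round(3))
```

```text
[ 0.6222 -0.1544 -0.2389] [-0.1 -0.1  0.7 -1.1  0.2  0.4  0.7  0.4  0.6 -0.  -0.4  0.1  1.2 -0.4
  0.5 -0.8  0.4  0.2  0.3]
0.524 knob [ 0.6287 -0.2424  0.1768]
0.25 knob [ 0.6047 -0.2468  0.1664]
0 knob [ 0.5829 -0.2446  0.1563]
drive goal [ 0.5831 -0.1448  0.1189] zaxis [-0.411  0.1    0.906]
```

The crop confirms it: the gold drive with cream label and dark band is at scene (315,223), with its plug pointing right (world heading about 150°). The board is one hole anticlockwise, with the knob at top (321,163). Moving above the knob.

Emit:
{"fn": "play_rows", "kwargs": {
  "motion": [
    [0.0, [0.09, -0.18, 0.09], 0.19],
    [0.0, [0.09, -0.18, 0.09], 0.19],
    [0.0, [0.09, -0.18, 0.09], 0.19],
    [0.0, [0.09, -0.18, 0.09], 0.19],
    [0.0, [0.09, -0.2, 0.09], 0.19]
  ]
}}

```text
time: 1.3
tool_pos: [0.351, 0.3673, 0.3018]
tool_rot: [0.557, -0.437, 0.555, 0.437]
contact_force: [0.9, -0.4, 0.9]
gripper_width: 0.498
```

Emit:
{"fn": "play_rows", "kwargs": {
  "motion": [
    [0.0, [0.1, -0.22, 0], 0],
    [0.0, [0.1, -0.22, 0], 0],
    [0.0, [0.1, -0.22, 0], 0],
    [0.0, [0.1, -0.22, 0], 0],
    [0.0, [0.1, -0.22, 0], 0]
  ]
}}

```text
time: 1.8
tool_pos: [0.4499, 0.1464, 0.2994]
tool_rot: [0.556, -0.437, 0.556, 0.437]
contact_force: [0.4, -0.7, 0.2]
gripper_width: 0.5
```

Emit:
{"fn": "play_rows", "kwargs": {
  "motion": [
    [0.0, [0.1, -0.22, 0], 0],
    [0.0, [0.1, -0.22, 0], 0],
    [0.0, [0.1, -0.22, 0], 0],
    [0.0, [0.1, -0.22, 0], 0],
    [0.0, [0.1, -0.22, 0], 0]
  ]
}}

```text
time: 2.3
tool_pos: [0.5499, -0.0739, 0.2991]
tool_rot: [0.556, -0.437, 0.556, 0.437]
contact_force: [1.0, 0.6, 0.9]
gripper_width: 0.498
```

Emit:
{"fn": "play_rows", "kwargs": {
  "motion": [
    [0.0, [0.05, -0.17, 0], 0],
    [0.0, [0.05, -0.17, 0], 0],
    [0.0, [0.05, -0.17, 0], 0],
    [0.0, [0.05, -0.17, 0], 0],
    [0.0, [0.05, -0.17, 0], 0]
  ]
}}

```text
time: 2.8
tool_pos: [0.5993, -0.2448, 0.2979]
tool_rot: [0.556, -0.436, 0.557, 0.436]
contact_force: [-0.3, 0.4, -0.5]
gripper_width: 0.498
```

Run:
```python
from h import *
s=state(); print(s['tool_pos'],s['joint_pos'].round(3))
p,d,W=cloud("wrist"); cv2.imwrite("pics/w1.png",p[:,:,::-1])
print([(round(r['score'],2),np.round(r['at'],4)) for r in nets.landmark_of("wrist","knob")],[(round(r['score'],2),np.round(r['at'],4)) for r in nets.landmark_of("wrist","board_face")])
hsv=cv2.cvtColor(p,cv2.COLOR_RGB2HSV)
m=((hsv[...,0]<8)|(hsv[...,0]>172))&(hsv[...,1]>130)&(hsv[...,2]>60)&(d>0)
q=W[m]; print(m.sum(),q.mean(0).round(4),q.min(0).round(4),q.max(0).round(4))
top=q[q[:,2]>q[:,2].max()-.008]; print(np.median(q,0))
```

```text
[ 0.59927285 -0.24482861  0.29790798] [-5.020e-01  6.900e-02  1.450e+00 -1.000e-03  1.624e+00 -1.831e+00]
[(0.87, array([ 0.6289, -0.2429,  0.1806])), (0.22, array([ 0.4683, -0.3879,  0.0017]))] [(0.75, array([ 0.6162, -0.1552,  0.1298])), (0.43, array([0.4849, 0.127 , 0.0091]))]
1424 [ 0.717  -0.0295  0.089 ] [ 0.611  -0.2581 -0.0028] [0.9222 0.155  0.1947]
[0.72119218 0.07535709 0.0430632 ]
```

View pics/w1.png

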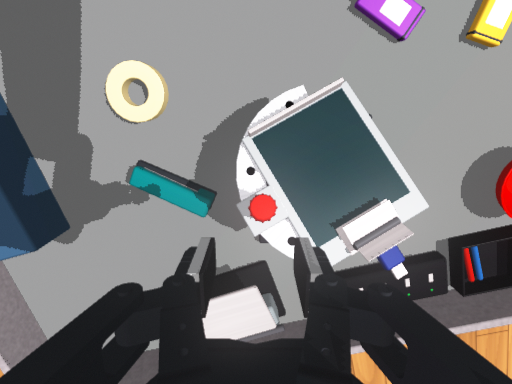

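The wrist view shows the red knob at (263,208), consistent with about (0.629,-0.243,0.178). I'll shift over it, then descend.

Emit:
{"fn": "play_rows", "kwargs": {
  "motion": [
    [0.0, [0.03, 0.002, 0], 0],
    [0.0, [0.03, 0.002, -0.04], 0],
    [0.0, [0.03, 0.002, -0.08], 0],
    [0.0, [0.03, 0.002, -0.11], 0],
    [0.0, [0.03, 0.002, -0.14], 0]
  ]
}}

```text
time: 3.45
tool_pos: [0.629, -0.2371, 0.1579]
tool_rot: [0.555, -0.438, 0.555, 0.438]
contact_force: [0.2, -0.7, 0.2]
gripper_width: 0.497
```

Emit:
{"fn": "play_rows", "kwargs": {
  "motion": [
    [0.0, [0, 0, 0], 0],
    [1.0, [0, 0, 0], 0],
    [1.0, [0, 0, 0], 0],
    [1.0, [0, 0, 0], 0],
    [1.0, [0, 0, 0], 0]
  ]
}}

```text
time: 3.95
tool_pos: [0.6271, -0.2423, 0.1587]
tool_rot: [0.553, -0.438, 0.559, 0.436]
contact_force: [-5.0, -11.1, -9.5]
gripper_width: 0.289
```

Run:
```python
from h import *
s=state(); print(s['tool_pos'],s['gripper_width'],s['contact_force'],s['time'])
p,d,W=cloud("scene"); cv2.imwrite("pics/s1.png",cv2.resize(p[100:240,130:270,::-1],None,fx=4,fy=4,interpolation=cv2.INTER_CUBIC))
```

```text
[ 0.62709326 -0.2423108   0.15874244] 0.2893167974736774 [ -4.99188421 -11.11324136  -9.52944525] 3.95
```

View pics/s1.png

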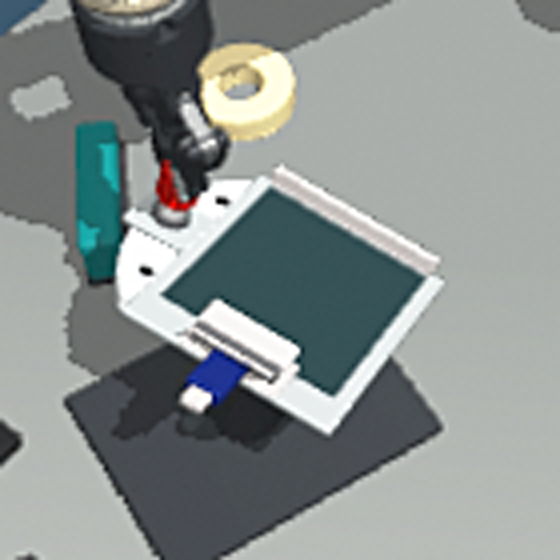

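Knob gripped (24.6 mm opening), with the scene view showing the fingers on it at (172,190) in the crop. Pulling along the plunger axis.

Emit:
{"fn": "play_rows", "kwargs": {
  "motion": [
    [1.0, [-0.003, -0.001, 0.003], 0],
    [1.0, [-0.004, -0.001, 0.006], 0],
    [1.0, [-0.005, -0.001, 0.009], 0],
    [1.0, [-0.006, -0.001, 0.012], 0],
    [1.0, [-0.006, -0.001, 0.012], 0]
  ]
}}

```text
time: 4.5
tool_pos: [0.6233, -0.2408, 0.1704]
tool_rot: [0.555, -0.438, 0.556, 0.437]
contact_force: [4.6, -5.6, -13.4]
gripper_width: 0.287
```

Run:
```python
from h import *
s=state(); print(s['tool_pos'],s['gripper_width'],s['contact_force'],s['time'])
d=s['tool_pos']-np.array([.6271,-.2423,.1587]); print(d@np.array([-.411,.1,.906]))
p,dd,W=cloud("scene"); cv2.imwrite("pics/s2.png",cv2.resize(p[100:240,130:270,::-1],None,fx=4,fy=4,interpolation=cv2.INTER_CUBIC))
```

```text
[ 0.62329729 -0.24077549  0.17040432] 0.28662624365023 [  4.5802064   -5.58527129 -13.44290341] 4.5
0.012319482484227843
```

View pics/s2.png

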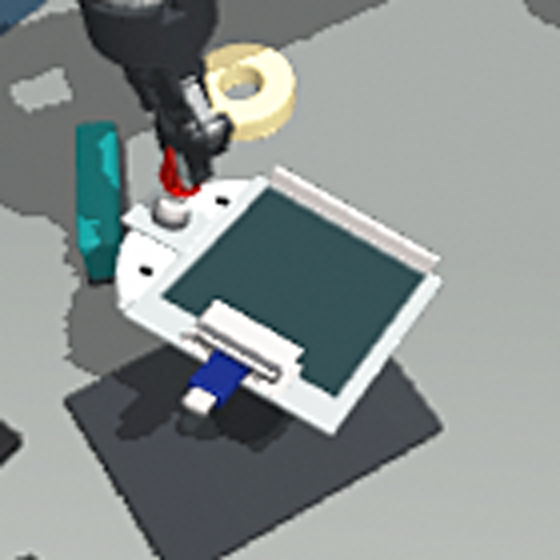

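Plunger is out by about 12.3 mm (the knob has visibly risen off the sleeve). Swinging down the slope along the arc.

Emit:
{"fn": "play_rows", "kwargs": {
  "motion": [
    [1.0, [-0.006, -0.0015, -0.0025], 0],
    [1.0, [-0.012, -0.003, -0.005], 0],
    [1.0, [-0.018, -0.004, -0.0075], 0],
    [1.0, [-0.024, -0.0045, -0.0105], 0],
    [1.0, [-0.024, -0.0045, -0.0105], 0]
  ]
}}

```text
time: 5.05
tool_pos: [0.6011, -0.2448, 0.161]
tool_rot: [0.557, -0.439, 0.554, 0.436]
contact_force: [7.6, -3.9, -12.9]
gripper_width: 0.286
```

Emit:
{"fn": "play_rows", "kwargs": {
  "motion": [
    [1.0, [-0.006, 0.0005, -0.0025], 0],
    [1.0, [-0.011, 0.001, -0.005], 0],
    [1.0, [-0.016, 0.0015, -0.0075], 0],
    [1.0, [-0.022, 0.002, -0.01], 0],
    [1.0, [-0.022, 0.002, -0.01], 0]
  ]
}}

```text
time: 5.55
tool_pos: [0.5799, -0.2441, 0.1521]
tool_rot: [0.558, -0.44, 0.554, 0.434]
contact_force: [10.0, -7.9, -11.3]
gripper_width: 0.286
```

Run:
```python
from h import *
s=state(); print(s['tool_pos'],s['gripper_width'],s['contact_force'],s['time'])
p,dd,W=cloud("scene"); cv2.imwrite("pics/s3.png",cv2.resize(p[100:240,130:270,::-1],None,fx=4,fy=4,interpolation=cv2.INTER_CUBIC))
p,dd,W=cloud("top"); cv2.imwrite("pics/t3.png",cv2.resize(p[100:220,230:360,::-1],None,fx=4,fy=4,interpolation=cv2.INTER_CUBIC))
```

```text
[ 0.57994942 -0.24410709  0.15207278] 0.28553940609485057 [  9.98888278  -7.88061684 -11.33390147] 5.55
```

View pics/s3.png

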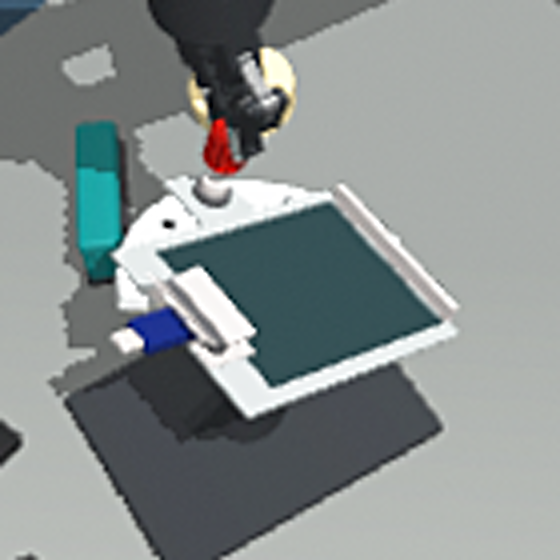

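View pics/t3.png

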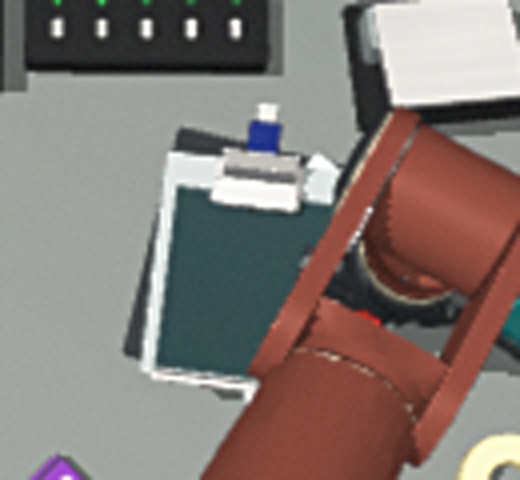

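```bash
cat >> h.py <<'E'
S0=np.array([.6222,-.1544])
def theta(name,psi=-.24,save=None):
    p,d,W=cloud(name)
    L=(W-bf(S0,psi))@(Rz(psi)@Ry)   # stand-plane coords
    m=(d>0)&(np.abs(L[...,2])<.006)&(np.hypot(L[...,0],L[...,1])<.14)
    hsv=cv2.cvtColor(p,cv2.COLOR_RGB2HSV)
    dark=m&(hsv[...,2]<130)&(np.hypot(L[...,0],L[...,1])<.1)
    q=L[dark][:,:2]
    a=np.arctan2(q[:,1],q[:,0])
    # left edge of sheet: extreme in +y' direction as function of x'
    out=[]
    for src in (L[m][:,:2],q):
        th=0
        for _ in range(8):
            R=np.array([[np.cos(th),-np.sin(th)],[np.sin(th),np.cos(th)]]); z=src@R
            b=np.arange(-.06,.031,.006); ys=[]
            for x in b:
                k=z[np.abs(z[:,0]-x)<.003]
                ys.append(np.percentile(k[:,1],99) if len(k)>5 else np.nan)
            ys=np.array(ys); ok=np.isfinite(ys); f=np.polyfit(b[ok],ys[ok],1); th+=np.arctan(f[0])
        out.append((round(th,4),round(f[1],4),round(float(np.std(ys[ok]-np.polyval(f,b[ok]))),4)))
    return out
E
python3 - <<'E'
from h import *
for n in("scene","top"): print(n,theta(n))
ci={}
# stand yaw from foot: dark slate on floor z ~ low
for n in ("scene","top"):
    p,d,W=cloud(n); hsv=cv2.cvtColor(p,cv2.COLOR_RGB2HSV)
    print(n,[(round(r['score'],2),np.round(r['at'],4)) for t in("board_face","ledge","knob") for r in nets.landmark_of(n,t)[:1]])
E
```

```text
scene [(np.float64(0.116), np.float64(0.0727), 0.0006), (np.float64(0.1199), np.float64(0.0601), 0.0008)]
top [(np.float64(0.1132), np.float64(0.0735), 0.0007), (np.float64(0.1121), np.float64(0.0618), 0.001)]
scene [(0.96, array([ 0.6201, -0.1517,  0.1253])), (0.71, array([ 0.5423, -0.143 ,  0.0887])), (0.68, array([ 0.6177, -0.1506, -0.0024]))]
top [(0.87, array([ 0.6185, -0.1549,  0.1278])), (0.59, array([ 0.5453, -0.1489,  0.0908]))]
```

Run:
```python
from h import *
s=state();print(s['tool_pos'],s['time'])
p,d,W=cloud("wrist"); cv2.imwrite("pics/w3.png",p[:,:,::-1])
p,d,W=cloud("scene"); q=cv2.resize(p[100:240,130:270],None,fx=5,fy=5,interpolation=cv2.INTER_CUBIC)[:,:,::-1].copy()
psi=-.24
for th,c in ((.115,(0,255,0)),(0,(255,255,0))):
    B=board(psi,th); o=bf(S0,psi)
    cor=[o+B@np.array(a) for a in [(-.087,-.075,0),(.095,-.075,0),(.095,.075,0),(-.087,.075,0),(0,-.097,0),(0,-.097,.032+.012-.016),(0,-.097,.032+.012+.014)]]
    u=((proj("scene",cor)-[130,100])*5).astype(int)
    cv2.polylines(q,[u[:4].reshape(-1,1,2)],True,c,1); cv2.polylines(q,[u[4:].reshape(-1,1,2)],False,c,1)
g=s['tool_pos']; u=((proj("scene",[g,g+[0,0,.019]])-[130,100])*5).astype(int); cv2.circle(q,tuple(map(int,u[1])),4,(255,0,255),-1); cv2.circle(q,tuple(map(int,u[0])),4,(255,0,0),-1)
cv2.imwrite("pics/s4.png",q[:520])
```

```text
[ 0.58011317 -0.24412291  0.15204872] 6.15
```

View pics/s4.png

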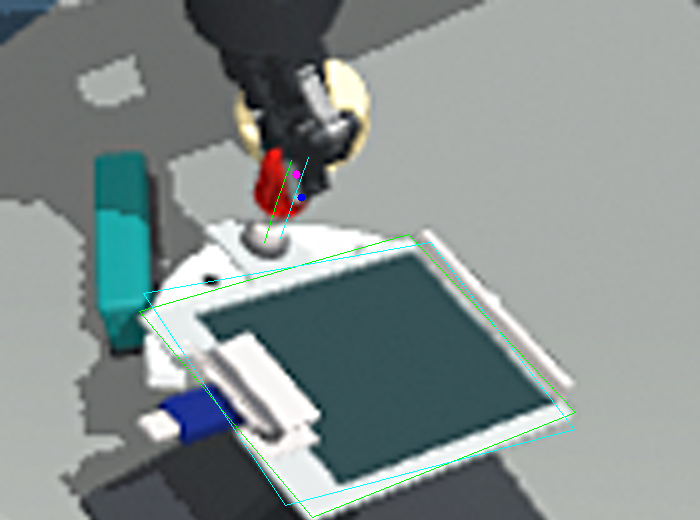

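View pics/w3.png

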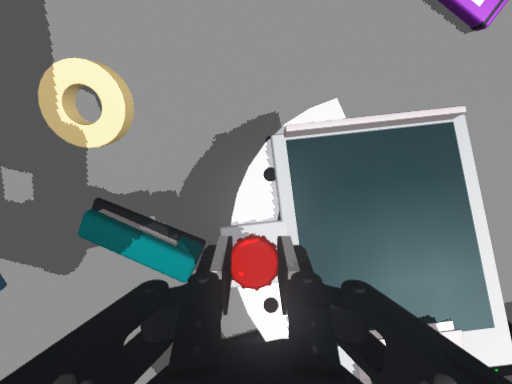

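```bash
cat >> h.py <<'E'
def knobtop(name,psi=-.24):
    p,d,W=cloud(name); hsv=cv2.cvtColor(p,cv2.COLOR_RGB2HSV)
    m=((hsv[...,0]<8)|(hsv[...,0]>172))&(hsv[...,1]>130)&(hsv[...,2]>60)&(d>0)
    L=(W-bf(S0,psi))@(Rz(psi)@Ry)
    m&=(np.hypot(L[...,0],L[...,1])<.13)&(L[...,2]>.01)&(L[...,2]<.08)
    q=L[m]; zt=np.percentile(q[:,2],95); t=q[q[:,2]>zt-.003]; c=(t[:,:2].min(0)+t[:,:2].max(0))/2
    return len(q),t.shape,'top z',round(zt,4),'pull',round(zt-.046,4),'c',c.round(4),'ext',np.ptp(t[:,:2],0).round(4),'rad',np.hypot(*c).round(4),'theta',round(np.arctan2(c[1],c[0])+np.pi/2,4)
E
python3 - <<'E'
from h import *
print(knobtop("wrist")); print(theta("wrist"),state()['time'])
E
```

```text
(2074, (1938, 3), 'top z', np.float64(0.0589), 'pull', np.float64(0.0129), 'c', array([ 0.0101, -0.0977]), 'ext', array([0.0267, 0.0241]), 'rad', np.float64(0.0982), 'theta', np.float64(0.1026))
[(np.float64(0.1187), np.float64(0.071), 0.0002), (np.float64(0.1124), np.float64(0.0607), 0.0002)] 6.35
```

Board is still at about 0.11 rad: the knob slid a little in the pads, and the plunger is still out at about 12.9 mm. Moving on down the slope.

Emit:
{"fn": "play_rows", "kwargs": {
  "motion": [
    [1.0, [-0.003, 0.0005, -0.0015], 0],
    [1.0, [-0.006, 0.001, -0.003], 0],
    [1.0, [-0.009, 0.002, -0.004], 0],
    [1.0, [-0.009, 0.002, -0.004], 0]
  ]
}}

```text
time: 6.75
tool_pos: [0.5712, -0.2426, 0.1484]
tool_rot: [0.558, -0.44, 0.555, 0.433]
contact_force: [9.7, -8.4, -11.0]
gripper_width: 0.285
```

Run:
```python
from h import *
s=state();print(s['tool_pos'],s['contact_force'])
print(knobtop("wrist")); print(theta("wrist"),theta("scene"),state()['time'])
```

```text
[ 0.5712472  -0.24264973  0.14841433] [  9.68971721  -8.44014714 -10.96701575]
(2086, (1946, 3), 'top z', np.float64(0.0594), 'pull', np.float64(0.0134), 'c', array([ 0.0016, -0.0983]), 'ext', array([0.0262, 0.0241]), 'rad', np.float64(0.0983), 'theta', np.float64(0.0165))
[(np.float64(0.0332), np.float64(0.0712), 0.0003), (np.float64(-1.2253), np.float64(0.0258), 0.0088)] [(np.float64(0.0198), np.float64(0.0732), 0.0009), (np.float64(0.0175), np.float64(0.0602), 0.0007)] 6.9
```

Emit:
{"fn": "play_rows", "kwargs": {
  "motion": [
    [1.0, [-0.002, 0.0005, -0.001], 0],
    [1.0, [-0.002, 0.0005, -0.001], 0],
    [1.0, [-0.0005, 0, -0.0045], 0],
    [1.0, [0.001, -0.0005, -0.008], 0],
    [1.0, [0.0025, -0.0005, -0.011], 0]
  ]
}}

```text
time: 7.4
tool_pos: [0.5742, -0.2435, 0.1387]
tool_rot: [0.557, -0.441, 0.555, 0.433]
contact_force: [6.5, -7.6, -5.1]
gripper_width: 0.283
```

Run:
```python
from h import *
s=state();print(s['tool_pos'],s['contact_force'],s['gripper_width'])
print(knobtop("wrist")); print(theta("wrist"),theta("scene"),state()['time'])
```

```text
[ 0.5741512  -0.24347275  0.13868223] [ 6.45751865 -7.64398178 -5.06771783] 0.28292827205122434
(2074, (1932, 3), 'top z', np.float64(0.0493), 'pull', np.float64(0.0033), 'c', array([-0.0003, -0.0984]), 'ext', array([0.0262, 0.0241]), 'rad', np.float64(0.0984), 'theta', np.float64(-0.0031))
[(np.float64(0.0107), np.float64(0.071), 0.0003), (np.float64(-1.1839), np.float64(0.0278), 0.0196)] [(np.float64(0.0073), np.float64(0.0732), 0.0011), (np.float64(0.0006), np.float64(0.0602), 0.0009)] 7.55
```

The pin has entered the hole (about 3 mm left). Lowering the rest, then opening.

Emit:
{"fn": "play_rows", "kwargs": {
  "motion": [
    [1.0, [0.001, -0.0003, -0.003], 0],
    [0.3, [0.001, -0.0003, -0.003], 0],
    [0.0, [0.001, -0.0003, -0.003], 0],
    [0.0, [0.001, -0.0003, -0.003], 0],
    [0.0, [0.001, -0.0003, -0.003], 0]
  ]
}}

```text
time: 8.05
tool_pos: [0.5722, -0.2415, 0.1337]
tool_rot: [0.556, -0.438, 0.555, 0.437]
contact_force: [-0.2, -1.2, -0.0]
gripper_width: 0.502
```

Emit:
{"fn": "play_rows", "kwargs": {
  "motion": [
    [0.0, [0, 0, 0.03], 0],
    [0.0, [0, 0, 0.07], 0],
    [0.0, [0, 0, 0.11], 0],
    [0.0, [-0.02, 0.03, 0.13], 0],
    [0.0, [-0.02, 0.03, 0.13], 0]
  ]
}}

```text
time: 8.55
tool_pos: [0.5528, -0.2104, 0.2685]
tool_rot: [0.557, -0.44, 0.554, 0.435]
contact_force: [-0.4, -0.3, 1.0]
gripper_width: 0.495
```

Run:
```python
from h import *
s=state();print(s['tool_pos'],s['contact_force'],s['gripper_width'])
print(knobtop("wrist")); print(theta("wrist"),theta("scene"),state()['time'])
p,_=cams.grab_frame("wrist"); cv2.imwrite("pics/w5.png",p[:,:,::-1])
for t in("board_face","ledge","knob"): print([(round(r['score'],2),np.round(r['at'],4)) for c in ("wrist","scene") for r in nets.landmark_of(c,t)[:1]])
o=bf(S0,-.24);print(o,o+board(-.24,0)@[-.083,0,0],o+board(-.24,0)@[0,-.097,.032])
```

```text
[ 0.55279056 -0.21042208  0.26846734] [-0.42451124 -0.31111299  0.98231645] 0.49547100735747157
(609, (527, 3), 'top z', np.float64(0.0464), 'pull', np.float64(0.0004), 'c', array([-0.0008, -0.0985]), 'ext', array([0.0247, 0.0257]), 'rad', np.float64(0.0985), 'theta', np.float64(-0.0076))
[(np.float64(0.0037), np.float64(0.0708), 0.0004), (np.float64(-0.0073), np.float64(0.0598), 0.0003)] [(np.float64(0.0), np.float64(0.0732), 0.0009), (np.float64(-0.0087), np.float64(0.0603), 0.0008)] 8.7
[(0.96, array([ 0.6182, -0.1579,  0.127 ])), (0.79, array([ 0.6189, -0.1565,  0.1264]))]
[(0.94, array([ 0.5414, -0.1316,  0.094 ])), (0.81, array([ 0.5436, -0.1343,  0.0897]))]
[(0.86, array([ 0.5824, -0.2445,  0.1593])), (0.52, array([ 0.5817, -0.2471,  0.1556]))]
[ 0.61891596 -0.15359634  0.12725046] [ 0.54584847 -0.13571551  0.09217315] [ 0.58272264 -0.24460148  0.15625231]
```

View pics/w5.png

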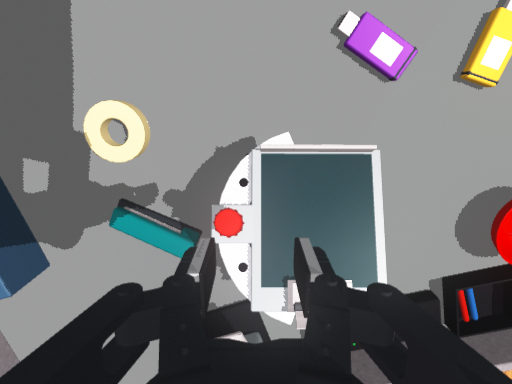

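The board is at 0.00±0.01 rad and the plunger is home (0.4 mm). In the wrist picture the knob is at (228,222), the ledge is level at y≈148, and the gold drive is at (492,50). Going to the drive.

Emit:
{"fn": "play_rows", "kwargs": {
  "motion": [
    [-0.5, [-0.045, 0.21, 0], -0.286],
    [-0.5, [-0.045, 0.21, 0], -0.286],
    [-0.5, [-0.045, 0.21, 0], -0.286],
    [-0.5, [-0.045, 0.21, 0], -0.286],
    [-0.5, [-0.045, 0.21, 0], -0.286]
  ]
}}

```text
time: 9.55
tool_pos: [0.5059, 0.0017, 0.2625]
tool_rot: [0.612, -0.354, 0.611, 0.355]
contact_force: [0.1, -0.6, -0.3]
gripper_width: 0.754
```

Emit:
{"fn": "play_rows", "kwargs": {
  "motion": [
    [-0.5, [-0.064, 0.128, -0.05], 0],
    [-0.5, [-0.064, 0.128, -0.07], 0],
    [-0.5, [-0.064, 0.128, -0.09], 0],
    [-0.5, [-0.064, 0.128, -0.09], 0]
  ]
}}

```text
time: 9.95
tool_pos: [0.4401, 0.1278, 0.1691]
tool_rot: [0.611, -0.353, 0.613, 0.355]
contact_force: [0.4, -0.5, 0.3]
gripper_width: 0.748
```

Run:
```python
from h import *
s=state();print(s['tool_pos'],s['tool_rot'],s['joint_pos'].round(2),s['gripper_width'])
p,d,W=cloud("wrist"); cv2.imwrite("pics/w6.png",p[:,:,::-1])
hsv=cv2.cvtColor(p,cv2.COLOR_RGB2HSV)
m=(d>0)&(W[...,2]>.0125)&(W[...,2]<.022)&(np.hypot(W[...,0]-.484,W[...,1]-.128)<.056)
q=W[m]; print(m.sum(),q.mean(0).round(4),cv2.minAreaRect((q[:,:2]*1000).astype(np.float32)))
g=m&(hsv[...,0]>15)&(hsv[...,0]<30)&(hsv[...,1]>140)
q=W[g];print(g.sum(),q.mean(0).round(4),cv2.minAreaRect((q[:,:2]*1000).astype(np.float32)))
for t in ("drive_mid","drive_plug"): print([(round(r['score'],2),np.round(r['at'],4)) for r in nets.landmark_of("wrist",t)])
```

```text
[0.44011896 0.12779468 0.16906419] [ 0.61059771 -0.35340847  0.61348628  0.35483442] [ 0.12 -0.33  2.03  0.    1.45 -0.93] 0.7483535608505578
2509 [0.4814 0.1276 0.015 ] ((478.681640625, 129.29196166992188), (43.8962516784668, 95.05638885498047), 59.793670654296875)
1756 [0.4776 0.1298 0.0149] ((483.05731201171875, 126.712890625), (43.24213790893555, 85.27840423583984), 59.13665008544922)
[(0.97, array([ 0.4522, -0.0177,  0.0066])), (0.93, array([0.3363, 0.0866, 0.0059])), (0.75, array([0.4812, 0.1258, 0.0074]))]
[(0.8, array([ 0.4056, -0.0611,  0.0029])), (0.74, array([0.4319, 0.1601, 0.0099])), (0.66, array([0.3824, 0.1387, 0.0059]))]
```

View pics/w6.png

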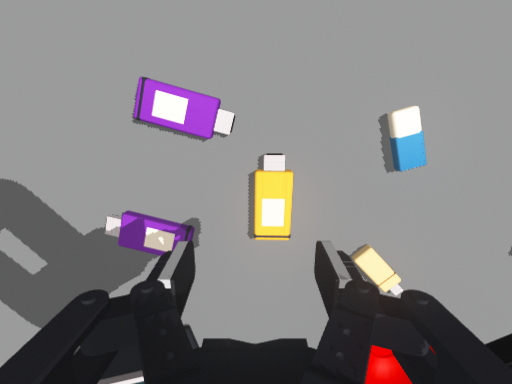

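The wrist picture confirms the gold drive at (273,203), plug up the picture at (274,162), neighbours clear of the fingers. Going down to it.

Emit:
{"fn": "play_rows", "kwargs": {
  "motion": [
    [-0.5, [0.043, -0.001, -0.02], -0.005],
    [-0.5, [0.043, -0.001, -0.06], -0.005],
    [-0.5, [0.043, -0.001, -0.1], -0.005],
    [-0.5, [0.043, -0.001, -0.13], -0.005],
    [-0.5, [0.043, -0.001, -0.145], -0.005]
  ]
}}

```text
time: 10.6
tool_pos: [0.4858, 0.1238, 0.0257]
tool_rot: [0.613, -0.351, 0.615, 0.352]
contact_force: [-0.0, -0.1, -0.2]
gripper_width: 0.747
```

Emit:
{"fn": "play_rows", "kwargs": {
  "motion": [
    [-0.5, [0, 0, -0.014], 0],
    [-0.5, [0, 0, -0.022], 0],
    [-0.3, [0, 0, -0.022], 0]
  ]
}}

```text
time: 10.9
tool_pos: [0.4862, 0.1251, 0.0056]
tool_rot: [0.613, -0.352, 0.613, 0.352]
contact_force: [0.8, -0.2, -0.3]
gripper_width: 0.651
```

Emit:
{"fn": "play_rows", "kwargs": {
  "motion": [
    [1.0, [0, 0, 0], 0],
    [1.0, [0, 0, 0], 0],
    [1.0, [0, 0, 0], 0],
    [1.0, [0, 0, 0], 0]
  ]
}}

```text
time: 11.3
tool_pos: [0.4862, 0.1255, 0.0062]
tool_rot: [0.614, -0.352, 0.613, 0.352]
contact_force: [0.4, -0.1, 0.1]
gripper_width: 0.001
```

The gripper shut on nothing, so I'm looking.

Run:
```python
from h import *
s=state();print(s['tool_pos'],s['gripper_width'])
p,d,W=cloud("wrist"); cv2.imwrite("pics/w7.png",p[:,:,::-1])
p,d,W=cloud("scene"); cv2.imwrite("pics/s7.png",cv2.resize(p[160:280,240:390,::-1],None,fx=5,fy=5,interpolation=cv2.INTER_CUBIC))
for t in ("drive_mid","drive_plug"): print([(round(r['score'],2),np.round(r['at'],4)) for r in nets.landmark_of("scene",t)])
```

```text
[0.48624732 0.12546062 0.00617334] 0.0011318775583255539
[(0.91, array([ 0.4505, -0.0205,  0.0066])), (0.71, array([ 0.6174, -0.1561,  0.1247])), (0.59, array([0.4833, 0.1273, 0.0091])), (0.51, array([0.3348, 0.089 , 0.01  ]))]
[(0.73, array([ 0.4024, -0.0631,  0.0061])), (0.64, array([0.4354, 0.1623, 0.0094])), (0.62, array([0.3799, 0.132 , 0.0047])), (0.6, array([ 0.5441, -0.134 ,  0.0923])), (0.4, array([0.7398, 0.1659, 0.0023]))]
```

View pics/w7.png

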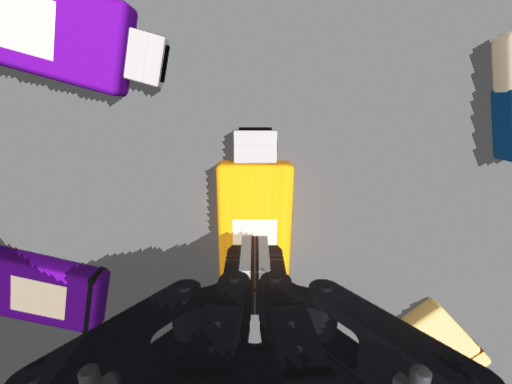

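View pics/s7.png

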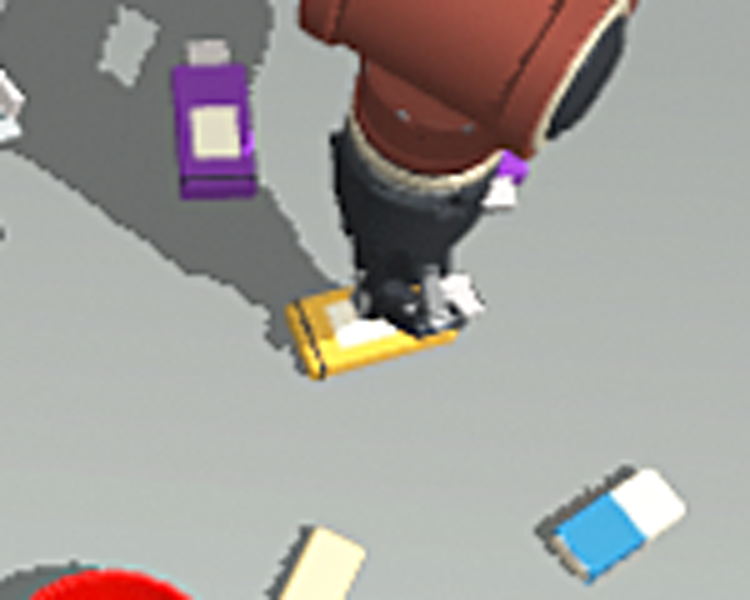

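Run:
```python
from h import *
s=state();g=s['tool_pos'];print(g)
p,d,W=cloud("wrist")
for v in (190,225,236,240,245,250,260,280): print(v,[W[v,u].round(3).tolist() for u in (225,247,262)])
print(proj("wrist",[g,g+[0,0,.01],g+[0,0,.019]]))
print(proj("scene",[g,g+[0,0,.01],g+[0,0,.019]]))
R=cv2.Rodrigues(cams.camera_info("wrist")['rvec'])[0]; print(R.round(3))
```

```text
[0.48583188 0.12538613 0.00564203]
190 [[0.451, 0.127, 0.015], [0.457, 0.137, 0.015], [0.461, 0.144, 0.015]]
225 [[0.469, 0.115, 0.015], [0.475, 0.126, 0.015], [0.479, 0.134, 0.015]]
236 [[0.474, 0.112, 0.015], [0.474, 0.127, 0.032], [0.478, 0.134, 0.032]]
240 [[0.477, 0.11, 0.015], [0.475, 0.127, 0.036], [0.479, 0.134, 0.036]]
245 [[0.479, 0.109, 0.016], [0.474, 0.128, 0.043], [0.478, 0.134, 0.043]]
250 [[0.482, 0.107, 0.015], [0.474, 0.128, 0.047], [0.478, 0.134, 0.046]]
260 [[0.488, 0.103, 0.015], [0.475, 0.128, 0.056], [0.478, 0.133, 0.056]]
280 [[0.47, 0.121, 0.073], [0.474, 0.129, 0.073], [0.477, 0.134, 0.073]]
[[255.05398234 233.59276648]
 [255.06994569 240.90475282]
 [255.08592228 248.22280129]]
[[312.99912151 224.35608978]
 [313.49154846 222.73026913]
 [313.94129659 221.24535891]]
[[ 0.505  0.863 -0.001]
 [ 0.823 -0.481  0.303]
 [ 0.26  -0.154 -0.953]]
```

Run:
```python
from h import *
p,d,W=cloud("wrist"); q=cv2.resize(p[200:320,200:310,::-1],None,fx=5,fy=5,interpolation=cv2.INTER_NEAREST); cv2.imwrite("pics/w8.png",q)
# tool-frame coordinates of near finger pixels
g=state()['tool_pos']
for v in range(226,246,1): print(v,d[v,240:270:3].round(3))
```

```text
226 [0.168 0.168 0.168 0.168 0.168 0.167 0.167 0.169 0.167 0.167]
227 [0.167 0.168 0.168 0.169 0.168 0.167 0.168 0.168 0.167 0.167]
228 [0.168 0.168 0.168 0.168 0.168 0.168 0.168 0.167 0.167 0.168]
229 [0.168 0.167 0.168 0.169 0.17  0.168 0.168 0.168 0.169 0.169]
230 [0.169 0.167 0.169 0.168 0.168 0.169 0.169 0.168 0.167 0.168]
231 [0.167 0.17  0.168 0.17  0.169 0.169 0.169 0.17  0.17  0.168]
232 [0.169 0.169 0.169 0.17  0.17  0.168 0.168 0.169 0.169 0.169]
233 [0.169 0.169 0.168 0.169 0.169 0.17  0.17  0.169 0.169 0.168]
234 [0.169 0.169 0.169 0.169 0.168 0.169 0.169 0.169 0.17  0.169]
235 [0.17  0.171 0.169 0.168 0.169 0.17  0.169 0.168 0.168 0.169]
236 [0.17  0.152 0.151 0.151 0.152 0.151 0.152 0.151 0.151 0.151]
237 [0.171 0.152 0.15  0.151 0.15  0.151 0.15  0.15  0.15  0.15 ]
238 [0.17  0.149 0.148 0.149 0.149 0.149 0.15  0.151 0.149 0.149]
239 [0.169 0.148 0.149 0.149 0.148 0.148 0.148 0.149 0.149 0.148]
240 [0.17  0.147 0.148 0.147 0.147 0.148 0.147 0.146 0.148 0.146]
241 [0.17  0.146 0.146 0.146 0.147 0.145 0.146 0.146 0.145 0.147]
242 [0.171 0.144 0.145 0.145 0.144 0.144 0.145 0.145 0.145 0.144]
243 [0.171 0.143 0.144 0.143 0.145 0.144 0.144 0.143 0.144 0.144]
244 [0.172 0.143 0.143 0.143 0.144 0.143 0.143 0.143 0.143 0.144]
245 [0.15  0.142 0.141 0.141 0.142 0.142 0.143 0.142 0.142 0.142]
```

View pics/w8.png

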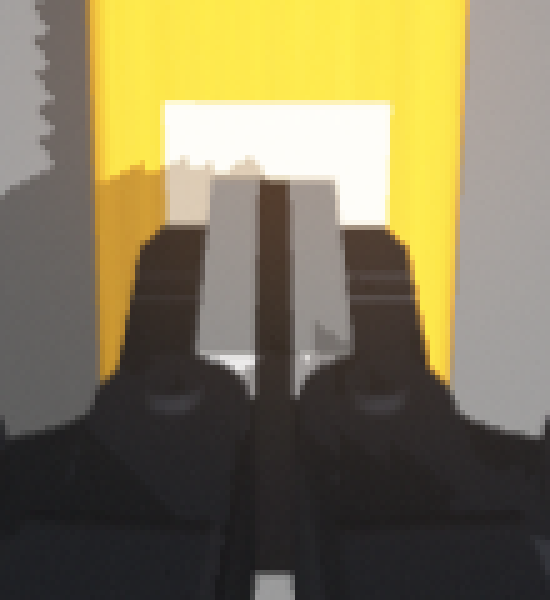

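Tips are really at z≈0.03 (depth at crop row 236) with the TCP reading 0.006, so the real fingertips sit about 25 mm behind the TCP, and they closed above the drive, which hasn't moved. Reopening and going lower in steps.

Emit:
{"fn": "play_rows", "kwargs": {
  "motion": [
    [-0.4, [-0.003, 0.0015, 0.005], 0],
    [-0.4, [-0.003, 0.0015, 0.005], 0],
    [-0.4, [-0.003, 0.0015, 0.005], 0],
    [-0.4, [-0.003, 0.0015, -0.005], 0],
    [-0.4, [-0.003, 0.0015, -0.018], 0]
  ]
}}

```text
time: 12.1
tool_pos: [0.4834, 0.1269, -0.0128]
tool_rot: [0.614, -0.352, 0.613, 0.352]
contact_force: [0.2, 0.3, -0.1]
gripper_width: 0.698
```

Run:
```python
from h import *
s=state();print(s['tool_pos'],s['gripper_width'],s['contact_force'])
p,d,W=cloud("wrist"); cv2.imwrite("pics/w9.png",p[:,:,::-1])
hsv=cv2.cvtColor(p,cv2.COLOR_RGB2HSV)
# silver finger pixels lowest: print z columns
for u in range(175,345,10):
    col=[(v,round(float(W[v,u,2]),3)) for v in range(200,290,6)]
    print(u,[z for v,z in col])
```

```text
[ 0.48336597  0.12690842 -0.01276563] 0.6977993858699699 [ 0.15216167  0.32099326 -0.10034904]
175 [-0.001, 0.0, -0.001, -0.001, -0.0, -0.0, -0.001, -0.001, -0.001, 0.025, 0.038, 0.042, 0.046, 0.052, 0.051]
185 [0.0, -0.002, -0.0, -0.001, -0.001, -0.001, -0.001, 0.02, 0.027, 0.032, 0.037, 0.043, 0.043, 0.044, 0.044]
195 [-0.001, -0.001, -0.001, -0.0, -0.001, -0.001, 0.0, 0.02, 0.02, 0.022, 0.022, 0.023, 0.024, 0.025, 0.026]
205 [-0.001, -0.001, -0.001, -0.001, -0.001, -0.0, -0.001, -0.0, -0.001, -0.0, -0.001, -0.0, -0.001, -0.001, -0.001]
215 [0.014, 0.014, 0.015, 0.014, 0.015, 0.014, 0.014, 0.151, 0.014, 0.014, 0.013, 0.012, 0.013, -0.001, -0.001]
225 [0.015, 0.014, 0.015, 0.015, 0.016, 0.015, 0.015, 0.015, 0.015, 0.015, 0.015, 0.015, 0.015, 0.015, 0.151]
235 [0.015, 0.015, 0.015, 0.015, 0.016, 0.015, 0.014, 0.016, 0.015, 0.016, 0.015, 0.015, 0.015, 0.016, 0.015]
245 [0.016, 0.015, 0.015, 0.014, 0.015, 0.014, 0.015, 0.015, 0.015, 0.015, 0.014, 0.015, 0.015, 0.016, 0.015]
255 [0.015, 0.015, 0.014, 0.015, 0.015, 0.014, 0.015, 0.015, 0.016, 0.015, 0.016, 0.015, 0.016, 0.015, 0.015]
265
[... 202 characters left out ...]
 0.016, 0.015]
285 [0.014, 0.015, 0.015, 0.015, 0.015, 0.015, 0.016, 0.015, 0.016, 0.014, 0.015, 0.015, 0.015, 0.014, 0.016]
295 [0.015, 0.014, 0.014, 0.015, 0.015, 0.015, 0.014, 0.014, 0.014, 0.014, 0.013, -0.001, -0.001, -0.001, -0.002]
305 [-0.001, -0.001, -0.002, -0.001, -0.001, -0.001, -0.002, -0.0, 0.0, -0.001, -0.001, -0.001, -0.001, -0.001, -0.001]
315 [-0.002, -0.001, -0.001, -0.0, -0.0, -0.001, -0.001, 0.02, 0.023, 0.025, 0.025, 0.025, 0.027, 0.028, 0.028]
325 [-0.002, -0.001, -0.001, -0.0, -0.001, -0.001, -0.001, 0.021, 0.028, 0.033, 0.038, 0.043, 0.044, 0.045, 0.046]
335 [-0.001, -0.002, -0.002, -0.001, -0.001, -0.001, -0.0, -0.0, -0.001, 0.025, 0.038, 0.044, 0.047, 0.052, 0.052]
```

View pics/w9.png

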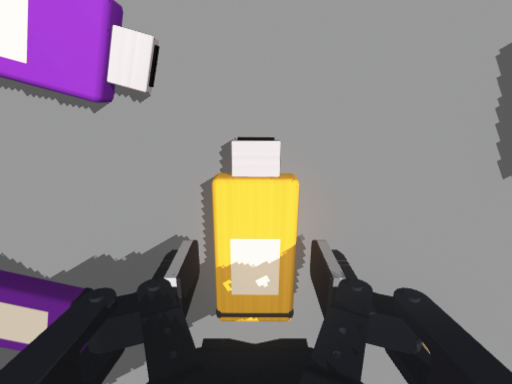

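Tips now at z≈0.019, straddling the drive evenly (fingers at x≈197 and 313, drive 213–297). Down 10 mm more and close.

Emit:
{"fn": "play_rows", "kwargs": {
  "motion": [
    [-0.4, [0, 0, -0.005], 0],
    [-0.4, [0, 0, -0.01], 0],
    [0.0, [0, 0, -0.01], 0],
    [1.0, [0, 0, -0.01], 0],
    [1.0, [0, 0, -0.01], 0]
  ]
}}

```text
time: 12.65
tool_pos: [0.4829, 0.1269, -0.0224]
tool_rot: [0.613, -0.352, 0.613, 0.352]
contact_force: [-0.8, 0.5, -1.3]
gripper_width: 0.496
```

Emit:
{"fn": "play_rows", "kwargs": {
  "motion": [
    [1.0, [0, 0, 0], 0],
    [1.0, [0, 0, 0], 0],
    [1.0, [0, 0, 0.02], 0],
    [1.0, [0, 0, 0.05], 0]
  ]
}}

```text
time: 13.05
tool_pos: [0.4804, 0.1265, 0.0257]
tool_rot: [0.612, -0.351, 0.615, 0.353]
contact_force: [0.4, -0.1, -1.3]
gripper_width: 0.498
```

Run:
```python
from h import *
s=state();g=s['tool_pos'];print(g,s['gripper_width'],s['contact_force'])
p,d,W=cloud("wrist"); cv2.imwrite("pics/w10.png",p[:,:,::-1])
hsv=cv2.cvtColor(p,cv2.COLOR_RGB2HSV)
m=(hsv[...,0]>15)&(hsv[...,0]<30)&(hsv[...,1]>140)&(d>0)&(np.hypot(W[...,0]-g[0],W[...,1]-g[1])<.08)
q=W[m]; c=q.mean(0); n=np.linalg.svd(q-c)[2]; print(c,n.round(3)); print(cv2.minAreaRect((q[:,:2]*1000).astype(np.float32)))
print(W[200:260:10,255,2].round(4),W[200:260:10,193,2].round(4))
```

```text
[0.48036697 0.12654791 0.02574071] 0.49798569211427757 [ 0.4424143  -0.0962007  -1.31963465]
[0.47298354 0.13053835 0.06351573] [[ 0.864 -0.504  0.005]
 [-0.504 -0.864 -0.004]
 [-0.006 -0.001  1.   ]]
((479.0082092285156, 120.82713317871094), (54.86111831665039, 86.3429946899414), 59.59512710571289)
[0.0649 0.0632 0.0639 0.0647 0.0642 0.064 ] [-0.0017 -0.0002 -0.0011 -0.0015  0.0002  0.0595]
```

View pics/w10.png

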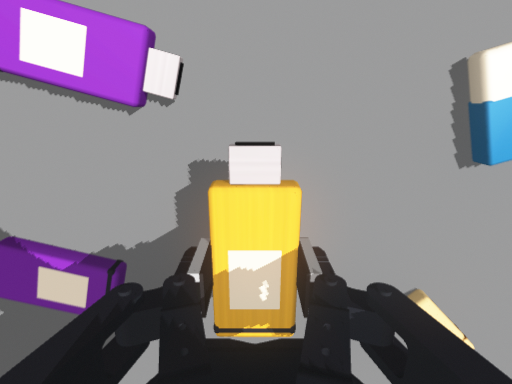

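The drive is held level (top 38 mm above the TCP reading), plug up in the picture at (255,163). Lifting, and turning about −163° on the way to the board.

Emit:
{"fn": "play_rows", "kwargs": {
  "motion": [
    [1.0, [0, 0, 0.05], 0],
    [1.0, [0, 0, 0.09], -0.14],
    [1.0, [0, 0, 0.13], -0.28],
    [1.0, [0, 0, 0.16], -0.42],
    [1.0, [0, 0, 0.175], -0.56]
  ]
}}

```text
time: 13.6
tool_pos: [0.4845, 0.1271, 0.2066]
tool_rot: [0.689, -0.167, 0.685, 0.166]
contact_force: [-0.3, -0.2, -1.7]
gripper_width: 0.496
```

Emit:
{"fn": "play_rows", "kwargs": {
  "motion": [
    [1.0, [0.01, -0.02, 0], -0.14],
    [1.0, [0.02, -0.04, 0], -0.28],
    [1.0, [0.03, -0.06, 0], -0.42],
    [1.0, [0.04, -0.08, 0], -0.56],
    [1.0, [0.05, -0.1, 0], -0.7]
  ]
}}

```text
time: 14.1
tool_pos: [0.5331, 0.026, 0.2022]
tool_rot: [0.703, 0.079, 0.703, -0.079]
contact_force: [0.5, 0.4, -0.9]
gripper_width: 0.501
```

Emit:
{"fn": "play_rows", "kwargs": {
  "motion": [
    [1.0, [0.01, -0.03, 0], -0.14],
    [1.0, [0.02, -0.06, 0], -0.28],
    [1.0, [0.03, -0.09, 0], -0.42],
    [1.0, [0.04, -0.12, 0], -0.56],
    [1.0, [0.05, -0.15, 0], -0.7]
  ]
}}

```text
time: 14.6
tool_pos: [0.583, -0.1244, 0.2021]
tool_rot: [0.633, 0.315, 0.633, -0.315]
contact_force: [-0.6, 1.0, -0.9]
gripper_width: 0.496
```

Emit:
{"fn": "play_rows", "kwargs": {
  "motion": [
    [1.0, [0.0, -0.023, 0], -0.14],
    [1.0, [0, -0.023, 0], -0.28],
    [1.0, [0, -0.023, 0], -0.42],
    [1.0, [0, -0.023, 0], -0.56],
    [1.0, [0, -0.023, 0], -0.7]
  ]
}}

```text
time: 15.1
tool_pos: [0.5827, -0.1463, 0.202]
tool_rot: [-0.486, -0.513, -0.487, 0.513]
contact_force: [0.3, 0.0, -1.6]
gripper_width: 0.498
```

Emit:
{"fn": "play_rows", "kwargs": {
  "motion": [
    [1.0, [0, 0, 0], -0.13],
    [1.0, [0, 0, 0], -0.191],
    [1.0, [0, 0, 0], -0.191]
  ]
}}

```text
time: 15.4
tool_pos: [0.5827, -0.1461, 0.2021]
tool_rot: [-0.437, -0.556, -0.437, 0.556]
contact_force: [-0.1, -0.0, -0.2]
gripper_width: 0.493
```

Run:
```python
from h import *
from scipy.spatial.transform import Rotation as Ro
s=state();g=s['tool_pos'];q=s['tool_rot'];M=Ro.from_quat([q[1],q[2],q[3],q[0]]).as_matrix(); print(g,s['gripper_width'],s['contact_force'],'jaw',np.arctan2(M[1,2],M[0,2]),'goal',-.24-np.pi/2,s['joint_pos'].round(2))
p,d,W=cloud("wrist"); cv2.imwrite("pics/w11.png",p[:,:,::-1])
hsv=cv2.cvtColor(p,cv2.COLOR_RGB2HSV)
m=(hsv[...,0]>15)&(hsv[...,0]<30)&(hsv[...,1]>140)&(d>0)&(np.hypot(W[...,0]-g[0],W[...,1]-g[1])<.08)&(W[...,2]>g[2])
q=W[m]; c=q.mean(0); print(c); print(cv2.minAreaRect((q[:,:2]*1000).astype(np.float32)))
```

```text
[ 0.58270559 -0.14613383  0.20208362] 0.49308522404209415 [-0.11021522 -0.00907738 -0.21188324] jaw -1.8088380955158763 goal -1.8107963267948965 [-0.37  0.    1.68  0.    1.46  1.44]
[ 0.5913167  -0.14862842  0.23991345]
((581.34375, -146.29541015625), (44.49904251098633, 86.23712921142578), 76.44470977783203)
```

View pics/w11.png

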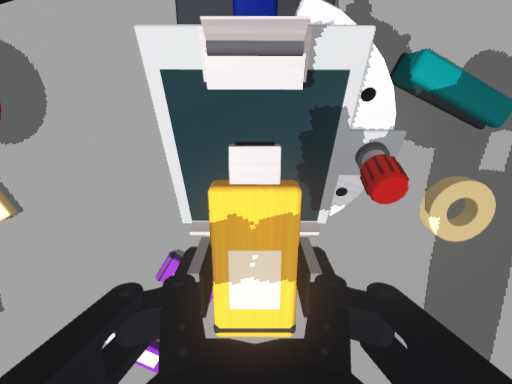

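The wrist view shows the drive (213–300, plug at (255,163)) aligned and centred over the board (centre x≈257), plug towards the clip. Lowering to just above contact, then pressing the plug end down gently so the drive pitches in the pads.

Emit:
{"fn": "play_rows", "kwargs": {
  "motion": [
    [1.0, [0, 0, -0.03], 0],
    [1.0, [0, 0, -0.06], 0],
    [1.0, [0, 0, -0.08], 0],
    [1.0, [0, 0, -0.086], 0],
    [1.0, [0, 0, -0.09], 0]
  ]
}}

```text
time: 15.95
tool_pos: [0.5826, -0.1461, 0.112]
tool_rot: [-0.437, -0.556, -0.437, 0.556]
contact_force: [0.0, -0.3, -0.9]
gripper_width: 0.502
```

Emit:
{"fn": "play_rows", "kwargs": {
  "motion": [
    [1.0, [0, 0, -0.003], 0],
    [1.0, [0, 0, -0.006], 0]
  ]
}}

```text
time: 16.15
tool_pos: [0.5836, -0.1464, 0.1091]
tool_rot: [0.438, 0.556, 0.437, -0.556]
contact_force: [-8.5, 1.9, 10.5]
gripper_width: 0.499
```

```bash
cat > pit.py <<'E'
from h import *
def pitch(tag):
    s=state();g=s['tool_pos'];print(g,s['gripper_width'],s['contact_force'].round(1),s['time'])
    for cam in ("wrist","scene"):
        p,d,W=cloud(cam)
        if cam=="scene": cv2.imwrite(f"pics/{tag}.png",cv2.resize(p[100:240,150:290,::-1],None,fx=4,fy=4,interpolation=cv2.INTER_CUBIC))
        else: cv2.imwrite(f"pics/{tag}_w.png",p[:,:,::-1])
        hsv=cv2.cvtColor(p,cv2.COLOR_RGB2HSV)
        L=(W-np.array([.6186,-.155,.1272]))@board(-.24,0)
        m=(hsv[...,0]>15)&(hsv[...,0]<30)&(hsv[...,1]>140)&(d>0)&(np.abs(L[...,0])<.12)&(np.abs(L[...,1])<.05)&(L[...,2]>-.005)&(L[...,2]<.1)
        if cam=="wrist": cv2.imwrite("pics/m.png",m*255)
        q=L[m]; c=np.median(q,0); q=q[np.abs(q[:,2]-c[2])<.03]
        if cam=="wrist":
            f=np.linalg.lstsq(np.c_[q[:,:2],np.ones(len(q))],q[:,2],rcond=None)[0]
            r=np.abs(q[:,2]-np.c_[q[:,:2],np.ones(len(q))]@f)<.002
            q=q[r]; f=np.linalg.lstsq(np.c_[q[:,:2],np.ones(len(q))],q[:,2],rcond=None)[0]
            print('top slope deg',np.degrees(np.arctan(f[:2])).round(1))
        print(cam,len(q),'x',np.percentile(q[:,0],[1,99]).round(4),'y',np.percentile(q[:,1],[1,99]).round(4),'z',np.percentile(q[:,2],[1,99]).round(4),cv2.minAreaRect((q[:,:2]*1000).astype(np.float32)))
E
python3 -c "
from pit import *
pitch('p1')"
```

```text
[ 0.58355029 -0.14642475  0.10912979] 0.4993944847179455 [-8.5  1.9 10.5] 16.15
top slope deg [-23.6  -0.2]
wrist 9353 x [-0.0629  0.0126] y [-0.0214  0.0207] z [0.0156 0.0502] ((-25.83804702758789, -0.4384651184082031), (43.53233337402344, 78.48035430908203), 89.9975814819336)
scene 213 x [-0.0633  0.0139] y [-0.0206  0.0235] z [0.0068 0.0501] ((-24.896228790283203, 0.9937572479248047), (77.644775390625, 45.76510238647461), 0.7773919701576233)[ WARN:0@2.117] global loadsave.cpp:1063 imwrite_ Unsupported depth image for selected encoder is fallbacked to CV_8U.
```

Contact as predicted at TCP z≈0.112; 13 N. Pressing on.

Emit:
{"fn": "play_rows", "kwargs": {
  "motion": [
    [1.0, [0, 0, -0.002], 0],
    [1.0, [0, 0, -0.004], 0],
    [1.0, [0, 0, -0.006], 0]
  ]
}}

```text
time: 16.55
tool_pos: [0.5832, -0.1464, 0.104]
tool_rot: [0.438, 0.556, 0.437, -0.556]
contact_force: [-10.2, 1.9, 8.0]
gripper_width: 0.494
```

```bash
python3 -c "
from pit import *
pitch('p2')" 2>/dev/null
```

```text
[ 0.58316791 -0.14640991  0.10398805] 0.4940549974619842 [-10.2   1.9   8. ] 16.55
top slope deg [-18.9  -0.2]
wrist 9043 x [-0.0672  0.0115] y [-0.0215  0.0206] z [0.0143 0.0427] ((-28.65682601928711, -0.56414794921875), (81.8817138671875, 43.6591911315918), 0.266759991645813)
scene 209 x [-0.0651  0.0129] y [-0.0213  0.0232] z [0.002  0.0433] ((-26.619626998901367, -7.885936737060547), (62.33058547973633, 79.44110870361328), 89.9192123413086)
```

View pics/p2.png

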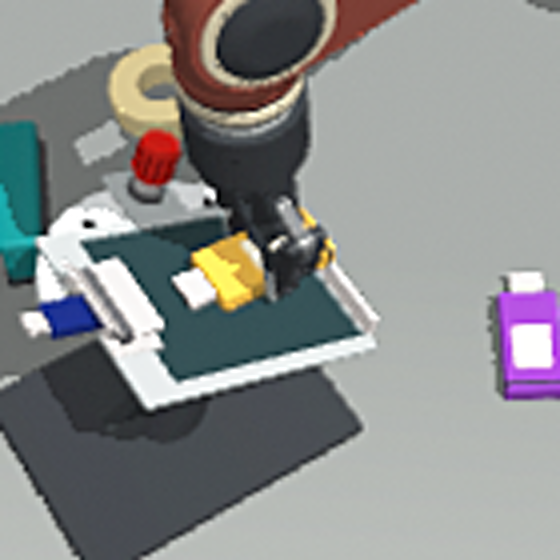

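It pitches in the pads (about 6° so far, 13 N). In the crop the plug rests on the sheet at (190,288). Continuing.

Emit:
{"fn": "play_rows", "kwargs": {
  "motion": [
    [1.0, [0, 0, -0.002], 0],
    [1.0, [0, 0, -0.004], 0],
    [1.0, [0, 0, -0.006], 0]
  ]
}}

```text
time: 16.95
tool_pos: [0.5832, -0.1464, 0.0979]
tool_rot: [0.438, 0.556, 0.437, -0.556]
contact_force: [-8.6, 3.2, 9.7]
gripper_width: 0.497
```

Emit:
{"fn": "play_rows", "kwargs": {
  "motion": [
    [1.0, [0, 0, -0.002], 0],
    [1.0, [0, 0, -0.004], 0],
    [1.0, [0, 0, -0.004], 0]
  ]
}}

```text
time: 17.25
tool_pos: [0.5833, -0.1465, 0.0949]
tool_rot: [0.438, 0.556, 0.437, -0.556]
contact_force: [-11.0, 2.8, 13.0]
gripper_width: 0.498
```

```bash
python3 -c "
from pit import *
pitch('p3')" 2>/dev/null
```

```text
[ 0.58329943 -0.14647332  0.09488943] 0.4983206511258018 [-11.    2.8  13. ] 17.25
top slope deg [-9.9 -0.1]
wrist 8139 x [-0.0717  0.0094] y [-0.0215  0.0207] z [0.0123 0.0286] ((-31.853286743164062, -0.7511157989501953), (84.03506469726562, 43.864105224609375), 0.6506710648536682)
scene 198 x [-0.0723  0.011 ] y [-0.0221  0.0232] z [0.0018 0.0288] ((-30.648117065429688, -3.851846694946289), (86.06503295898438, 54.114139556884766), 0.4669707119464874)
```

View pics/p3_w.png

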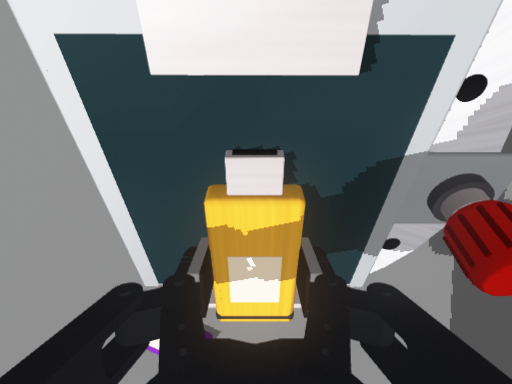

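15° pitched, 10° left; case middle at x≈-0.031. Shifting 6 mm down the slope towards the ledge and lowering a little more.

Emit:
{"fn": "play_rows", "kwargs": {
  "motion": [
    [1.0, [-0.002, 0.0005, -0.0015], 0],
    [1.0, [-0.004, 0.001, -0.003], 0],
    [1.0, [-0.006, 0.0015, -0.005], 0],
    [1.0, [-0.006, 0.0015, -0.0055], 0]
  ]
}}

```text
time: 17.75
tool_pos: [0.5832, -0.1465, 0.0932]
tool_rot: [0.442, 0.559, 0.432, -0.552]
contact_force: [-0.4, 1.1, 16.3]
gripper_width: 0.497
```

```bash
python3 -c "
from pit import *
pitch('p4')" 2>/dev/null
```

```text
[ 0.58317958 -0.14654942  0.09323771] 0.4966810951592426 [-0.4  1.1 16.3] 17.75
top slope deg [-8.1 -0.2]
wrist 8119 x [-0.0732  0.0084] y [-0.0216  0.0206] z [0.0122 0.026 ] ((-33.05751419067383, -0.5845241546630859), (85.23590087890625, 43.8139762878418), 0.16115663945674896)
scene 189 x [-0.0683  0.01  ] y [-0.0244  0.0236] z [0.0021 0.0223] ((-28.888896942138672, -4.410076141357422), (79.78443908691406, 55.65355682373047), 1.552167296409607)
```

View pics/p4.png

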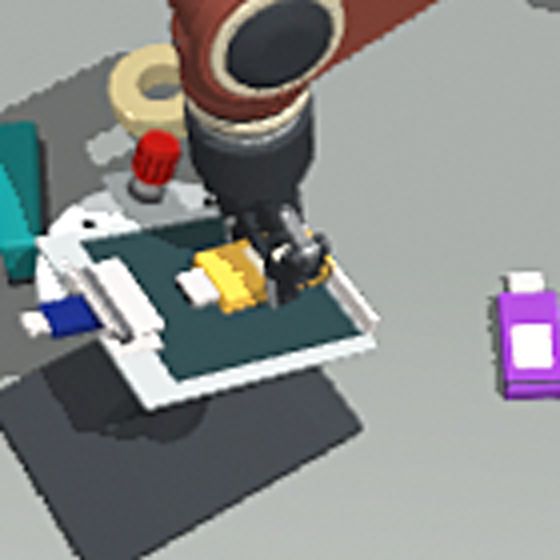

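```bash
python3 -c "
from pit import *
from scipy.spatial.transform import Rotation as Ro
s=state();q=s['tool_rot'];print(s['tool_pos'],s['contact_force'],s['time'],Ro.from_quat([q[1],q[2],q[3],q[0]]).as_matrix().round(3)[:,0],s['joint_pos'].round(3),s['ft_torque'])
p,d,W=cloud('wrist'); cv2.imwrite('pics/w12.png',p[:,:,::-1])
L=(W-np.array([.6186,-.155,.1272]))@board(-.24,0)
for v in range(220,330,8): print(v,(L[v,[255,197,203,190]]*1000).round(0).astype(int).tolist())
" 2>/dev/null
```

```text
[ 0.58313518 -0.14654055  0.09334468] [ 0.86837187  1.16987524 14.9893748 ] 17.85 [ 0.016 -0.005 -1.   ] [-3.700e-01  8.300e-02  1.781e+00  1.000e-03  1.261e+00  1.438e+00] [ 0.07380798 -0.69125863  0.0398897 ]
220 [[-1, -1, 16], [-19, 29, 0], [-20, 26, -1], [-19, 33, 0]]
228 [[-6, -1, 17], [-25, 30, 0], [-25, 27, 0], [-25, 34, 0]]
236 [[-10, -1, 18], [-32, 31, 0], [-32, 28, 0], [-32, 35, 0]]
244 [[-15, -1, 18], [-39, 32, -1], [-22, 25, 13], [-39, 36, -1]]
252 [[-20, -1, 19], [-20, 26, 20], [-19, 23, 20], [-26, 31, 15]]
260 [[-26, -1, 20], [-17, 25, 26], [-17, 22, 26], [-23, 30, 22]]
268 [[-31, -1, 21], [-14, 24, 32], [-13, 21, 33], [-14, 27, 32]]
276 [[-37, -1, 22], [-14, 23, 36], [-14, 21, 36], [-10, 25, 39]]
284 [[-42, -1, 23], [-15, 23, 39], [-16, 21, 38], [-7, 24, 44]]
292 [[-49, -1, 23], [-15, 22, 43], [-21, 21, 39], [-6, 23, 48]]
300 [[-56, -1, 24], [-4, 20, 52], [-24, 21, 41], [-4, 22, 52]]
308 [[-64, -1, 25], [5, 17, 59], [-28, 21, 43], [6, 19, 60]]
316 [[-70, -1, 26], [6, 17, 62], [-33, 22, 44], [5, 19, 62]]
324 [[-222, -2, -37], [9, 16, 66], [8, 14, 66], [9, 18, 66]]
```

View pics/w12.png

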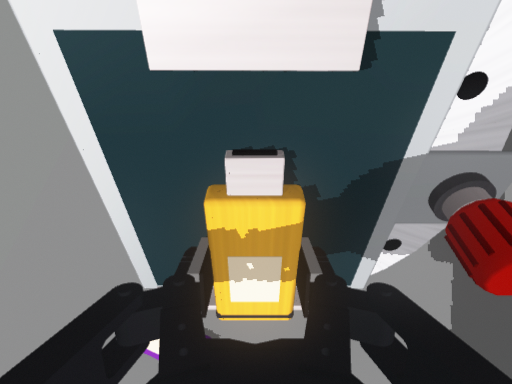

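The tool is held back by plug friction rather than by the ledge; the case is about 8° from flat and its foot about 5 mm from the ledge. Good enough to let go; opening gradually.

Emit:
{"fn": "play_rows", "kwargs": {
  "motion": [
    [0.0, [0.002, -0.0005, 0.003], 0],
    [-0.05, [0.002, -0.0005, 0.003], 0],
    [-0.1, [0.002, -0.0005, 0.003], 0],
    [-0.2, [0.002, -0.0005, 0.003], 0],
    [-0.2, [0.002, -0.0005, 0.003], 0]
  ]
}}

```text
time: 18.4
tool_pos: [0.5784, -0.145, 0.0874]
tool_rot: [-0.437, -0.556, -0.437, 0.556]
contact_force: [-0.7, -0.4, -0.7]
gripper_width: 0.597
```

```bash
python3 -c "
from pit import *
pitch('p5')" 2>/dev/null
```

```text
[ 0.57840341 -0.14503042  0.08743885] 0.5969905485624647 [-0.7 -0.4 -0.7] 18.4
top slope deg [-0.7 -0.2]
wrist 7033 x [-0.074   0.0057] y [-0.0217  0.0205] z [0.012  0.0162] ((-35.80439376831055, -0.8699779510498047), (84.93212890625, 43.90850067138672), 0.4497927725315094)
scene 190 x [-0.0341  0.0072] y [-0.0214  0.0233] z [0.0028 0.0192] ((-28.806732177734375, -0.4411334991455078), (75.4732666015625, 48.354095458984375), 2.2269880771636963)
```

View pics/p5_w.png

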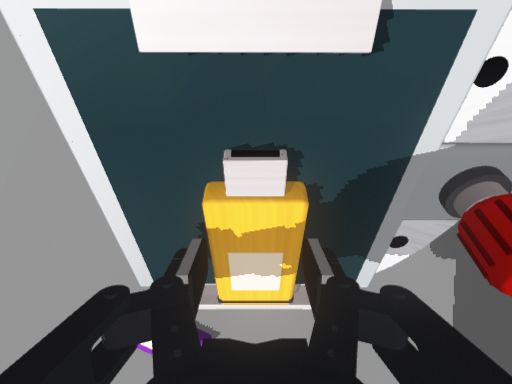

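The drive lies flat (top slope −0.7°), case middle at x≈-0.036, y≈-0.001. Retreating straight up and checking.

Emit:
{"fn": "play_rows", "kwargs": {
  "motion": [
    [-0.3, [0, 0, 0.01], 0],
    [-0.3, [0, 0, 0.03], 0],
    [-0.3, [0, 0, 0.07], 0],
    [-0.3, [0, 0, 0.11], 0],
    [-0.3, [0, 0, 0.14], 0]
  ]
}}

```text
time: 19.0
tool_pos: [0.5795, -0.1454, 0.2318]
tool_rot: [0.438, 0.557, 0.436, -0.555]
contact_force: [1.3, -0.4, -0.0]
gripper_width: 0.646
```

Emit:
{"fn": "play_rows", "kwargs": {
  "motion": [
    [-0.3, [-0.1, 0.1, 0.03], 0],
    [-0.3, [-0.1, 0.1, 0.03], 0],
    [-0.3, [-0.1, 0.1, 0.03], 0],
    [-0.3, [-0.1, 0.1, 0.03], 0]
  ]
}}

```text
time: 19.4
tool_pos: [0.4773, -0.0427, 0.2609]
tool_rot: [0.439, 0.556, 0.437, -0.554]
contact_force: [0.9, -0.1, -0.2]
gripper_width: 0.652
```

```bash
python3 -c "
from pit import *
pitch('p6')
print(knobtop('wrist'),theta('wrist'),theta('scene'))
p,d,W=cloud('top'); cv2.imwrite('pics/t6.png',cv2.resize(p[110:220,150:350,::-1],None,fx=4,fy=4,interpolation=cv2.INTER_CUBIC))
for c in ('wrist','scene','top'):
  for t in ('ledge','board_face','drive_mid','drive_plug'): print(c,t,[(round(r['score'],2),((r['at']-np.array([.6186,-.155,.1272]))@board(-.24,0)).round(4)) for r in nets.landmark_of(c,t) if r['at'][2]>.05][:1])
print(state()['time'],state()['tool_pos'],state()['contact_force'])
for t in ('bamboo_stick','eraser','bowl','tape_roll','stapler','highlighter'): print(t,[np.round(r['at'],3) for r in nets.landmark_of('top',t)[:1]])
" 2>/dev/null
```

```text
[ 0.47728549 -0.04266391  0.26093548] 0.6520066848328699 [ 0.9 -0.1 -0.2] 19.4
top slope deg [-0.  -0.8]
wrist 3113 x [-0.0786  0.0039] y [-0.0217  0.0208] z [0.013  0.0169] ((-37.518096923828125, -0.6185665130615234), (83.55537414550781, 43.605224609375), 0.3701432943344116)
scene 297 x [-0.0729  0.0076] y [-0.0198  0.0235] z [0.0032 0.0194] ((-34.71338653564453, 1.6276397705078125), (86.02725982666016, 44.709686279296875), 1.5342615842819214)
(1538, (962, 3), 'top z', np.float64(0.0465), 'pull', np.float64(0.0005), 'c', array([-0.0015, -0.0985]), 'ext', array([0.0236, 0.0275]), 'rad', np.float64(0.0985), 'theta', np.float64(-0.0155)) [(np.float64(-2.1182), np.float64(-0.0251), 0.0248), (np.float64(-2.1141), np.float64(-0.0235), 0.0243)] [(np.float64(-0.0118), np.float64(0.073), 0.001), (np.float64(-0.0081), np.float64(0.0607), 0.001)]
wrist ledge [(0.57, array([-0.0925,  0.0016,  0.0019]))]
wrist board_face [(0.45, array([ 0.0011, -0.096 ,  0.0343]))]
wrist drive_mid [(0.92, array([-0.0391,  0.0023,  0.0104]))]
wrist drive_plug []
scene ledge [(0.83, array([-0.0851,  0.0003, -0.0001]))]
scene board_face [(0.95, array([-0.0009, -0.0013, -0.0025]))]
scene drive_mid [(0.9, array([-0.0343, -0.0006,  0.0077]))]
scene drive_plug [(0.72, array([0.0228, 0.0036, 0.0112]))]
top ledge [(0.77, array([-0.0816,  0.0001, -0.0013]))]
top board_face [(0.9, array([-0.0025,  0.0006,  0.001 ]))]
top drive_mid [(0.54, array([-0.0387, -0.0012,  0.0056]))]
top drive_plug [(0.59, array([ 0.02  , -0.0034,  0.0062]))]
20.3 [ 0.47879682 -0.04513317  0.25800196] [0.11047433 0.55322421 0.45245196]
bamboo_stick [array([0.634, 0.207, 0.002])]
eraser [array([0.487, 0.293, 0.   ])]
bowl [array([0.742, 0.169, 0.   ])]
tape_roll [array([ 0.468, -0.39 ,  0.   ])]
stapler [array([ 0.617, -0.386,  0.   ])]
highlighter [array([ 0.662,  0.406, -0.001])]
```

View pics/p6_w.png

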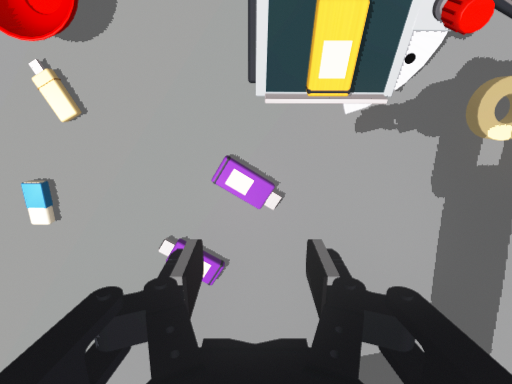

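View pics/p6.png

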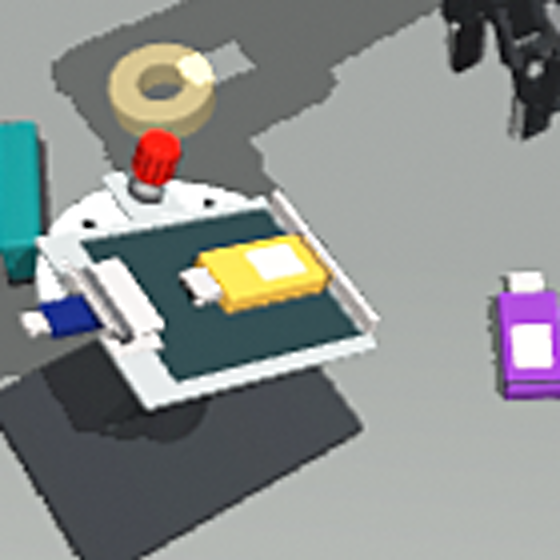

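The drive lies flat and straight with its foot just at the ledge (wrist picture: dark band end at y≈93, ledge at y≈97), plug towards the clip. The knob is fully down and the hand is well clear. Handing in.

```bash
python3 -c "
from plant import workorder
print(workorder.job_done())"
```

```text
the job is handed in; nothing more can be done
None
```

I pulled the plunger, swung the board to the upright hole and let the plunger snap home. Then I laid the gold drive flat on the board at the ledge, plug towards the clip, released it and handed the job in at about 20 s. No verdict was reported.

**Last checks**
- **Board:** about −0.01 rad from upright (limit ±0.035). The measured plunger pull was about 0.5 mm (limit 2 mm).
- **Drive:** flat on the board to about 1°. The case middle is at x ≈ −0.034 to −0.039 m and y within about 2 mm of the centre. The foot is a few millimetres or less from the ledge.
- **Arm:** it is well clear of everything and nothing touches it.
- **Bystanders:** I saw no contact with any of them, and the bowl and tape roll read where they did before. I compared no start position for the stapler, eraser, highlighter or bamboo stick.

**What disagreed or went wrong**
- **Fingertips:** they sit about 25 mm behind the reported TCP. The first grasp of the drive closed on air above it without moving it. The knob was held only near its top and slid about 11 mm during the swing. I corrected both.
- **Drive pitch:** the tool cannot tilt, so I pressed the plug end on the board to pitch the drive in the pads. It settled through the last 8° when I let go.
- **Wrist camera:** after I backed away, its board-angle fit was unusable because the board was partly out of view. The board angle above comes from the scene camera; the knob's position gives −0.016 rad.

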